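Read a customer's tag and enrol it at the tilted access reader

TASK

Take the handheld tag programmer out of its charging dock and hold its flat nose two or three centimetres above the round part of the customer's tag, pointed straight at it and still for about two seconds so that it reads, without touching the tag. Then tilt the programmer to match the sloped reading pad of the keypad reader, feel its nose down gently onto the middle of the pad until it sits flush, and finish while still holding it there with a light steady push. Leave the tag, the reader's tilt and the other things on the counter as they are.

Things in the scene. Friction and masses are not known exactly. Their poses are not given: they have to be found in the camera images.
- programmer: handheld tag programmer, 119 mm tall, 0.13 to 0.25 kg, upright nose down in the dock. Origin at the centre of its flat nose (underside, 40 mm in x by 46 mm in y); z points up the handle. Black head from z = 0 to 38 mm; above it a straight white handle 28 mm (x; display on the -x side) by 36 mm (y), sides parallel from z = 40 to 114 mm. Grip it across the 36 mm, 80 to 95 mm up from the nose
- dock: grey charging dock, fixed: foot 104 x 86 x 12 mm with a pocket 44 x 50 mm inside (2 mm play all round the programmer), pocket floor 15 mm and rim 45 mm above the counter. Origin at the centre of the foot underside; axes parallel to those of the programmer in it. The programmer lifts straight out
- reader_stand: fixed dark steel stand, foot 150 x 126 mm, origin under its centre. Between its two cheeks (98 mm over all, knobs out to y = +-61 mm) a grey keypad reader 136 x 82 x 24 mm sits on a stiff friction pivot 100 mm above the counter, axis along y. It slopes 13 to 29 degrees from level, facing up and to -x, and does not give under a light push. Steel keys in its upper half, black pad in the lower
- pad (a point): centre of the surface of the flat, rigid black reading pad, 66 mm (x, up the slope) by 70 mm (y, level). z is the outward normal; x points up the slope to the keys, whose tops are level with the pad and begin 38 mm from this point. It lies 31 mm down the slope from the pivot axis and 14 mm out from it
- tag: customer's black teardrop access tag lying flat in the wooden tray: a disc 34 mm across and 6 mm thick with a 14 mm wide lug and wire ring on its +x side. Loose, 16 g. Origin under the centre of the disc, z up
- tag_top (a point): centre of the top of the tag's disc, about 10 mm above the counter
- tray: light wooden customer tray, 150 x 120 mm, fixed; walls 16 mm high and 4 mm thick, floor 4 mm thick. Origin at the centre of its underside
- key_a: bystander: loose steel key with a round bow, 55 mm long, 4 mm thick, in the tray
- key_b: bystander: loose brass key with a square bow, 55 mm long, 4 mm thick, in the tray
- padlock: bystander: brass padlock lying flat, body 50 x 46 x 24 mm
- cylinder: bystander: brass lock cylinder standing on its flange, 40 mm across, 34 mm high
- screwdriver: bystander: screwdriver with green handle, 170 mm long, lying
- brush: bystander: brush with wooden handle, 180 mm long, lying
- jar: bystander: clear jar of coloured key caps with a copper lid, 92 mm across, 142 mm high
- blank_box: bystander: closed cardboard box, 110 x 70 x 45 mm
Mind the look-alikes: they are no part of the job. There is more than one size of the programmer; the job needs the smallest.

How it is judged (in metres and radians):
On the way:
1. the tag is read: held nose 5 to 50 mm above the tag, pointed at its disc within 12 mm, and still for a second (x of tag_top in the frame of programmer between -0.012 and 0.012 m and y of tag_top in the frame of programmer between -0.012 and 0.012 m and z of tag_top in the frame of programmer between -0.05 and -0.005 m and linear speed of programmer below 0.02 m/s and angular speed of programmer below 0.2 rad/s and angle between programmer's own z axis and vertical below 0.35 rad and contact force between the fingers and programmer above 2 N and contact force between programmer and tag below 0.05 N), for 1 s.
At the end, for the whole second after the job is handed in: the programmer is still gripped and at rest, its nose flush on the reading pad (within 2.6 degrees and 3 mm of it, its centre within 10 mm of the pad's centre each way), pushed on with 1 to 20 N; the pad has not shifted by 6 mm, the tag by 12 mm nor any bystander by 30 mm (angle between the z axis of programmer and the z axis of pad, either way round below 0.045 rad and x of programmer in the frame of pad between -0.01 and 0.01 m and y of programmer in the frame of pad between -0.01 and 0.01 m and z of programmer in the frame of pad between -0.003 and 0.003 m and contact force between programmer and reader_stand between 1 and 20 N and contact force between the fingers and programmer above 2 N and linear speed of programmer below 0.01 m/s and angular speed of programmer below 0.1 rad/s and distance of pad from where it was at the start of the episode below 0.006 m and distance of tag from where it was at the start of the episode below 0.012 m and distance of each of padlock, cylinder, screwdriver, brush, jar, blank_box, key_a, key_b from where it was at the start of the episode below 0.03 m); the arm keeps its last pose, push and grip.
It fails at once if the reader is pressed with more than 30 N (contact force between programmer and reader_stand above 30 N).
It fails at once if the tag is touched by the programmer or shifted by 12 mm (contact force between programmer and tag above 0.5 N or distance of tag from where it was at the start of the episode above 0.012 m).
It fails at once if the reader's tilt or place is changed (pad shifted by 6 mm) (distance of pad from where it was at the start of the episode above 0.006 m).
It fails at once if a bystander is shifted by more than 30 mm (distance of any of padlock, cylinder, screwdriver, brush, jar, blank_box, key_a, key_b from where it was at the start of the episode above 0.03 m).
It also fails if it takes over 58 s, if anything falls off the work surface, if the arm or the gripper's body presses on something with over 40 N, if the wrist force passes 120 N, or if a joint passes its speed limit or range.

ROBOT

A 6-joint arm with a two-finger parallel gripper is mounted at the origin on the work surface. World frame = base frame: x ahead of the robot, y to its left, z up, the work surface at z = 0. Lengths are in mm, angles in rad, forces in N, time in s.
With the tool pointing down it reaches from about 300 to 775 mm from the base axis. Payload 14.6 kg.
Tool frame: the origin (TCP) lies on the centre line of the jaws, within the pads' length; the fingertips stand 8 mm ahead of it and the grasp point (between the pads) lies 11 mm behind it; z points along the fingers, y is the direction in which the jaws open and shut (so a half turn about z gives the same grasp; the last joint's range is limited). The gripper opens to 94 mm and grips with 3 to 60 N. Pads are 16 mm wide; open, the fingers measure 119 mm over their backs; the gripper's body (75 mm by 177 mm) begins 78 mm behind the grasp point.
Start: joints at [-1.351, 0.3, 1.521, -0, 1.321, -0.067], TCP at [155.579, -527.526, 173.646] pointing down, gripper open.
Joint ranges: [-3.03, 3.03], [-0.79, 2.21], [0.23, 2.52], [-1.04, 4.18], [0, 3.07], [-2.55, 2.55]. Speed limits (rad/s): [2.22, 2.22, 2.57, 3.14, 3.14, 3.14].

INTERFACE

Orientations are given as [roll, pitch, yaw] about the fixed x, y, z axes, in that order (R = Rz(yaw) Ry(pitch) Rx(roll)).
In Python, from cell import read_state, cams, manip gives the robot as it stands.
- The arm moves only by the shell command python3 -m handwheel 'ROWS' [OPENING] [FORCE]. ROWS is JSON, a list of rows, each a list of 4 numbers: the shift along the tool's x, y, z in m, then the turn about the tool's z in degrees. In form: [[dx, dy, dz, turn], ...]. A call has 1 to 5 rows; each row is the pose to reach, as a shift and turn from the pose measured when the call began, along the tool's axes at that moment; what a row does not reach only later rows make up. A row lasts 1/8 s, in which the tool goes at most 62.5 mm and 10.7 degrees, less where a joint would pass 70% of its speed; a pose out of reach is approached as far as the arm can. A call with a gripper value outside its range is refused whole. OPENING is the closure, from 0 (fully open) to 1 (shut), set as the call begins (- or left out, the last holds). The fingers move at their own pace and stop on an object; FORCE is the grip in N (left out, the last holds). Time passes only in rows, so rows that repeat a pose let the fingers close. It gives the time, the measured TCP pose, the force and the opening at its end, in the units of the state.
- read_state(): the state, without advancing time (a new reading comes with each control period).
- cams.camera(name): name is "scene" or "side" or "wrist"; returns the picture (480x640x3 uint8, red, green, blue); there is no depth.
- cams.get_calibration(name): a dict with "vertical_fov" (degrees; the focal length in pixels is half the picture's height over the tangent of half this angle, whatever the lens; pixels are square), "cx", "cy" (the principal point, pixels), "dist_coeffs" ([k1, k2, p1, p2, k3] as OpenCV has them; the pictures are not rectified), "R" (3x3) and "t" (3): a world point X has camera coordinates R X + t. Camera axes: x right, y down, z forward; pixel columns grow to the right and rows downward; lengths in mm; the calibration is good to about 2 mm. A picture is of the moment at which its call begins: read the wrist's pose just before it. get_calibration takes no time and is no camera call; for the wrist camera it gives the pose at the moment of the call.
- manip.sign_off(): hands the job in, once; it reports no verdict.
The state is a dict: "clock": time; "joints": joint angles; "qd": joint speeds; "effort": joint torques, N m; "eef_pos": TCP position; "eef_rot": TCP orientation; "wrist_force": force on the tool from outside, world axes, zero at the start; "moment": the same for the moment, N m; "finger_gap": finger opening in mm.
Only numpy, scipy, OpenCV 4.12 (cv2) and the standard library are available. Lean on these libraries where they do the work, as an engineer would, in place of code of your own. Each camera call takes 0.05 s, during which the arm holds its last target. There are 200 camera calls.

## Working session

There is one attempt and no reset: what is moved stays moved. The work goes in short steps, Python scripts to look and compute and a shell command to move; the robot and the scene stay as the last step left them, time stands still between calls to the robot, and variables do not carry over. Pictures are saved under pics/ and viewed, about 8 in all and at most 12, crops included, and the job is handed in when it is done.

```bash
mkdir -p pics; ls; cat > h.py <<'E'
import numpy as np, cv2, json
from cell import read_state, cams, manip
def cal(n):
    c=cams.get_calibration(n); f=240/np.tan(np.radians(c["vertical_fov"])/2)
    K=np.array([[f,0,c["cx"]],[0,f,c["cy"]],[0,0,1]]); return K,np.array(c["dist_coeffs"],float),np.array(c["R"],float),np.array(c["t"],float)
def grab(n,fn):
    im=cams.camera(n)[:,:,::-1].copy(); cv2.imwrite(f'pics/{fn}.png',im); return im
def ray(C,uv):
    K,d,R,t=C; p=cv2.undistortPoints(np.array(uv,float).reshape(-1,1,2),K,d).reshape(-1,2)
    D=np.c_[p,np.ones(len(p))]@R; return -R.T@t, D/np.linalg.norm(D,axis=1)[:,None]
def plane(C,uv,z):
    o,D=ray(C,uv); return o+D*((z-o[2])/D[:,2])[:,None]
def proj(C,X):
    K,d,R,t=C; return cv2.projectPoints(np.array(X,float).reshape(-1,1,3),cv2.Rodrigues(R)[0],t,K,d)[0].reshape(-1,2)
def tri(C1,u1,C2,u2):
    o1,D1=ray(C1,u1); o2,D2=ray(C2,u2); out=[]
    for a,b in zip(D1,D2):
        s=np.linalg.lstsq(np.c_[a,-b],o2-o1,rcond=None)[0]; p,q=o1+a*s[0],o2+b*s[1]; out.append([*(p+q)/2,np.linalg.norm(p-q)])
    return np.array(out)
E
python3 - <<'E'
from h import *
np.set_printoptions(precision=3,suppress=True)
for n in("scene","side","wrist"):
    grab(n,n+"0"); K,d,R,t=cal(n); print(n,K[0,0],K[:2,2],d,-R.T@t,R[2])
print(read_state())
E
```

```text
pics
scene 434.1208779446717 [329.856 242.744] [0.037 0.    0.    0.    0.   ] [ 936.791 -208.299  829.572] [-0.415  0.314 -0.854]
side 468.8711505775199 [321.855 233.121] [-0.027  0.     0.     0.     0.   ] [399.16  743.463 721.552] [ 0.181 -0.716 -0.674]
wrist 368.34143496390254 [321.287 243.091] [-0.071  0.     0.     0.     0.   ] [ 230.992 -505.646  384.729] [-0.26  -0.077 -0.963]
{'clock': 0.15, 'joints': array([-1.351,  0.3  ,  1.521,  0.   ,  1.321, -0.067]), 'qd': array([ 0.001, -0.001, -0.002,  0.   ,  0.   ,  0.002]), 'effort': array([ -0.002, -53.196, -35.282,   0.071,   0.024,  -0.   ]), 'eef_pos': array([ 155.521, -527.298,  173.206]), 'eef_rot': array([-3.141, -0.   ,  0.287]), 'wrist_force': array([-0.309, -0.393, -0.166]), 'moment': array([ 0.013, -0.05 ,  0.041]), 'finger_gap': 94.22444438127259}
```

View pics/scene0.png

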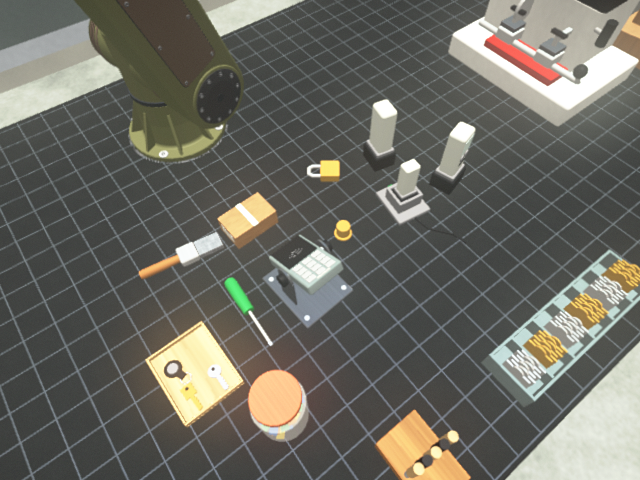

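View pics/side0.png

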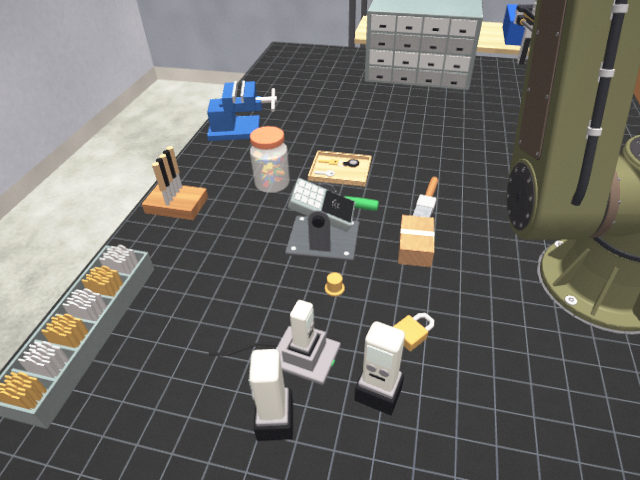

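Scene: dock with the smallest programmer at about (404,195), reader at (308,270), tray and tag at (175,370). Side: dock at (305,345), reader at (325,210), tag at (352,162). I'll enlarge these regions to get usable pixel positions.

```bash
python3 - <<'E'
from h import *
def tile(fn,x,y,w,h,s):
    im=cv2.imread(f'pics/{fn}.png')[y:y+h,x:x+w]; im=cv2.convertScaleAbs(im,alpha=1.5,beta=15); im=cv2.resize(im,None,fx=s,fy=s,interpolation=cv2.INTER_CUBIC)
    for k in range(0,w,10): cv2.line(im,(k*s,0),(k*s,10 if k%50==0 else 4),(0,255,255),1)
    for k in range(0,h,10): cv2.line(im,(0,k*s),(10 if k%50==0 else 4,k*s),(0,255,255),1)
    cv2.putText(im,f"{x},{y}",(12,24),0,.5,(0,255,255),1); return im
a=np.hstack([tile('scene0',370,150,80,75,5)[:300,:400],tile('scene0',260,225,100,100,4)[:300,:400]]) if 0 else None
A=tile('scene0',370,155,80,75,4);B=tile('scene0',255,225,110,75,4)[:, :440]
C=tile('side0',270,295,80,90,4)[:300];D=tile('side0',280,172,90,90,4)[:300]
r1=np.hstack([A,tile('scene0',260,228,110,75,4)]);r2=np.hstack([tile('side0',265,300,80,75,4),tile('side0',280,175,110,75,4)])
cv2.imwrite('pics/c1.png',np.vstack([r1,r2]))
# tag mask: dark in tray
im=cv2.imread('pics/scene0.png'); h=cv2.cvtColor(im,cv2.COLOR_BGR2HSV)
C=cal('scene'); S=cal('side')
m=((h[:,:,2]>120)&(h[:,:,0]<30)&(h[:,:,1]>60)).astype('uint8')*255; m[:310]=0;m[:,250:]=0;m[430:]=0;m[:,:140]=0
cs=max(cv2.findContours(m,0,2)[0],key=cv2.contourArea); hull=cv2.convexHull(cs)
box=cv2.approxPolyDP(hull,6,True).reshape(-1,2); print('tray',box.tolist(),plane(C,box,16).round(1).tolist())
f=np.zeros_like(m); cv2.fillPoly(f,[hull],255); f=cv2.erode(f,np.ones((9,9)))
d=((h[:,:,2]<90)&(f>0)).astype('uint8')*255
for c in cv2.findContours(d,0,2)[0]:
    if cv2.contourArea(c)>30:
        (e,ax,an)=cv2.fitEllipse(c); print('dark',cv2.contourArea(c),e,ax,cv2.boundingRect(c),plane(C,[e],10).round(1))
E
```

```text
tray [[201, 320], [244, 383], [185, 426], [145, 359]] [[527.3, -219.3, 16.0], [683.4, -216.3, 16.0], [682.5, -334.7, 16.0], [531.5, -339.0, 16.0]]
```

View pics/c1.png

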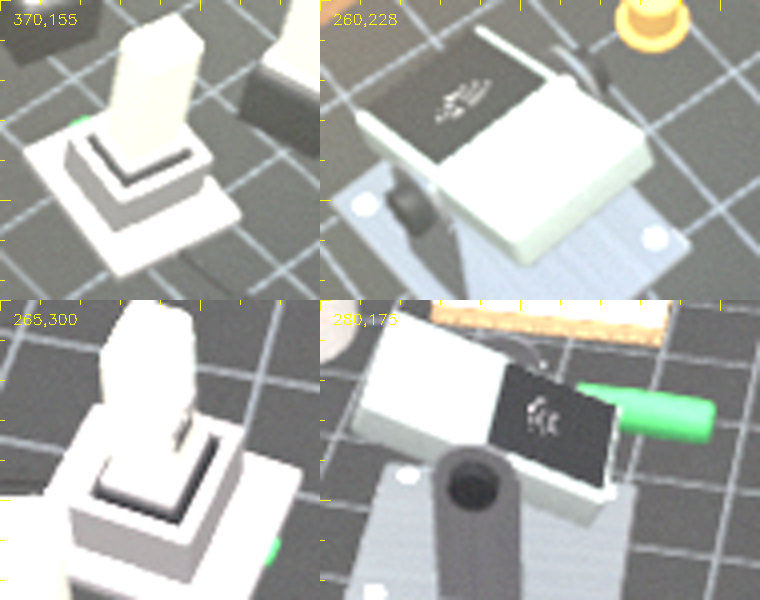

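```bash
python3 - <<'E'
from h import *
np.set_printoptions(precision=1,suppress=True)
C=cal('scene'); S=cal('side')
f=plane(C,[(376,193),(400,223.75),(430.25,208.25)],12); print('foot',f,np.linalg.norm(f[1]-f[0]),np.linalg.norm(f[2]-f[1]),'ctr',(f[0]+f[2])/2, plane(S,[(340.5,343.75)],12))
print('top',plane(C,[(410.3,165)],134))
p=tri(C,[(270,256.75),(299.5,236.25),(318.75,248.5),(290,269.25)],S,[(354.25,202),(350,221.75),(322.5,210.75),(327,191.25)])
print('pad',p); q=p[:,:3]
u=(q[2]+q[3]-q[0]-q[1])/2; v=(q[1]+q[2]-q[0]-q[3])/2
print(u,v,np.linalg.norm(u),np.linalg.norm(v),'slope',np.degrees(np.arctan2(u[2],np.hypot(*u[:2]))),'az u',np.degrees(np.arctan2(u[1],u[0])),'az v',np.degrees(np.arctan2(v[1],v[0])),'ctr',q.mean(0))
for n in('scene','side'):
    im=cv2.imread(f'pics/{n}0.png'); g=im.max(2)
    P=proj(cal(n),[[606,-277,10]])[0]; x,y=P.astype(int)
    m=np.zeros(g.shape,'uint8'); tr=proj(cal(n),[[606+a,-277+b,4] for a,b in((-66,-50),(66,-50),(66,50),(-66,50))]).astype('int32')
    cv2.fillPoly(m,[tr],255); d=((g<110)&(m>0)).astype('uint8')*255
    for c in cv2.findContours(d,0,2)[0]:
        if cv2.contourArea(c)>15:
            M=cv2.boundingRect(c); print(n,cv2.contourArea(c),M,plane(cal(n),c.reshape(-1,2),7).min(0),plane(cal(n),c.reshape(-1,2),7).max(0))
E
```

```text
foot [[497.7 262.8  12. ]
 [597.3 248.3  12. ]
 [608.2 332.4  12. ]] 100.65086263250623 84.73933043495047 ctr [552.9 297.6  12. ] [[491.  268.4  12. ]]
top [[551.4 297.3 134. ]]
pad [[525.6 -47.1  81.7   2.4]
 [523.1  25.1  85.9   5.5]
 [580.6  30.3 109.5   7.7]
 [584.9 -38.4 108.1   4. ]]
[58.4  6.9 25. ] [-3.4 70.4  2.8] 63.898153981333856 70.56562459700648 slope 23.063116429173704 az u 6.779107538389213 az v 92.74234455543144 ctr [553.6  -7.5  96.3]
side 27.5 (344, 160, 15, 7) [ 558.3 -321.4    7. ] [ 597.  -290.4    7. ]
```

```bash
python3 -m handwheel '[[0.04,-0.01,-0.04,8],[0.09,-0.02,-0.08,16],[0.14,-0.03,-0.12,24],[0.19,-0.04,-0.14,24],[0.24,-0.05,-0.14,24]]' 0
python3 - <<'E'
from h import *
s=read_state();print(s['eef_pos'],s['eef_rot'],s['joints'])
C=cal('scene');S=cal('side')
print('big', tri(C,[(383,103),(464,126)],S,[(384,330),(268,353)]))
y=s['eef_rot'][2]
for n,X in(('tag',(530,-310)),):
    d=np.array(X)-s['eef_pos'][:2]; print(n,np.cos(y)*d[0]+np.sin(y)*d[1], np.sin(y)*d[0]-np.cos(y)*d[1])
E
```

```text
clock: 0.78
eef_pos: [373.3, -410.9, 315.1]
eef_rot: [3.14, -0.002, -0.132]
wrist_force: [-0.5, -0.3, 0.4]
finger_gap: 94.2
[ 373.31255148 -410.86579574  315.12227228] [ 3.14032363e+00 -1.87974361e-03 -1.32103393e-01] [-8.99442019e-01  2.47990910e-01  1.26475065e+00  3.92176547e-04
  1.62661714e+00  8.03481212e-01]
big [[411.98481836 341.29268136 176.54149871   6.18261139]
 [564.71125982 419.55330179 182.16911681   8.95790168]]
tag 142.03624320741034 -120.62574721015005
```

```bash
python3 -m handwheel '[[0.05,-0.04,0,0],[0.1,-0.08,0,0],[0.14,-0.12,0,0],[0.14,-0.12,0,0]]'
python3 - <<'E'
from h import *
s=read_state();print(s['eef_pos'],s['eef_rot'],s['qd'].round(3))
C=cal('wrist');im=grab('wrist','w1');np.savez('w1.npz',*C)
print(proj(C,[[606,-277,4],[577,-305,10]]))
E
```

```text
clock: 1.27
eef_pos: [530.3, -307.6, 314.0]
eef_rot: [3.141, -0.0, -0.127]
wrist_force: [-0.2, -0.4, 0.1]
finger_gap: 93.8
[ 530.27821305 -307.55211414  314.01785764] [ 3.14144507e+00 -4.36503835e-04 -1.27438359e-01] [-0.077 -0.032  0.035 -0.014 -0.005 -0.047]
[[291.48664345 146.08470263]
 [314.36653627 164.85671316]]
```

View pics/w1.png

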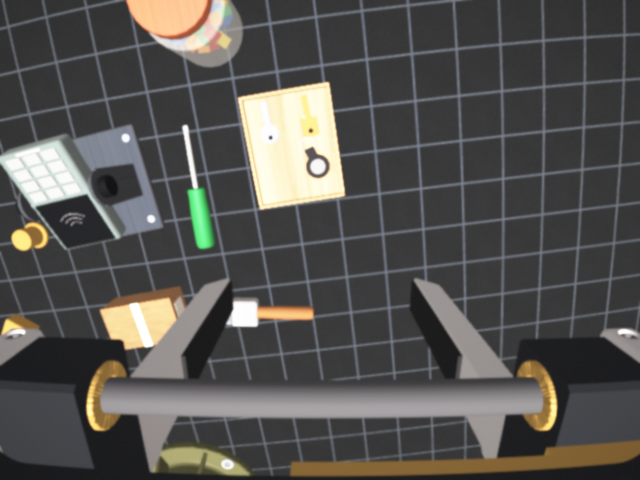

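Wrist view: tag disc at about (317,166) with lug up-left, reader at left with its pad around (78,220), stand foot's right edge from (134,126) to (161,228).

```bash
python3 - <<'E'
from h import *
np.set_printoptions(precision=1,suppress=True)
z=np.load('w1.npz');C=[z[f'arr_{i}'] for i in range(4)]
im=cv2.imread('pics/w1.png');g=im.max(2)
m=np.zeros(g.shape,'uint8');cv2.circle(m,(317,165),20,255,-1)
w=((im.min(2)>110)&(im.max(2).astype(int)-im.min(2)<45)&(m>0)); ys,xs=np.nonzero(w);print(len(xs),xs.mean(),ys.mean())
d=((g<90)&(m>0)).astype('uint8'); c=max(cv2.findContours(d,0,2)[0],key=cv2.contourArea); h=cv2.convexHull(c).reshape(-1,2)
low=h[h[:,1]>158]; (cc,ax,a)=cv2.fitEllipse(h[h[:,1]>152].astype(np.float32)); print(cv2.boundingRect(c),cc,ax)
print('tag',plane(C,[(xs.mean(),ys.mean()),cc],10))
e=plane(C,[(134,126),(161,228)],5);print('foot edge',e,np.linalg.norm(e[1]-e[0]),np.degrees(np.arctan2(*(e[0]-e[1])[1::-1])))
print('stand-scr',plane(C,[(126,138),(151,218)],8))
E
```

```text
812 317.1256157635468 166.4630541871921
(309, 150, 8, 8) (313.1052551269531, 155.7894744873047) (2.697927951812744, 6.265666961669922)
tag [[ 574.3 -308.5   10. ]
 [ 589.4 -304.9   10. ]]
foot edge [[663.3 -65.    5. ]
 [516.6 -69.2   5. ]] 146.69063692665503 1.6364329413541
stand-scr [[649.  -51.2   8. ]
 [533.7 -59.4   8. ]]
```

```bash
python3 -m handwheel '[[-0.011,-0.059,0,0],[-0.022,-0.118,0,0],[-0.034,-0.177,0,0],[-0.046,-0.236,0,0],[-0.058,-0.295,0,0]]'; python3 -m handwheel '[[0,-0.01,0,0],[0,-0.01,0,0]]'
python3 - <<'E'
from h import *
s=read_state();print(s['eef_pos'],s['eef_rot'],s['qd'].round(3))
C=cal('wrist');im=grab('wrist','w2');np.savez('w2.npz',*C)
E
```

```text
clock: 1.95
eef_pos: [508.4, -8.7, 314.4]
eef_rot: [3.141, -0.001, -0.131]
wrist_force: [1.0, 0.3, 0.1]
finger_gap: 93.9
clock: 2.2
eef_pos: [509.6, 0.5, 314.5]
eef_rot: [3.14, -0.001, -0.131]
wrist_force: [-0.6, 0.2, -0.6]
finger_gap: 94.3
[5.09567938e+02 5.06829576e-01 3.14473413e+02] [ 3.14042929e+00 -1.40211594e-03 -1.31464084e-01] [-0.03   0.011 -0.006 -0.003 -0.002 -0.01 ]
```

View pics/w2.png

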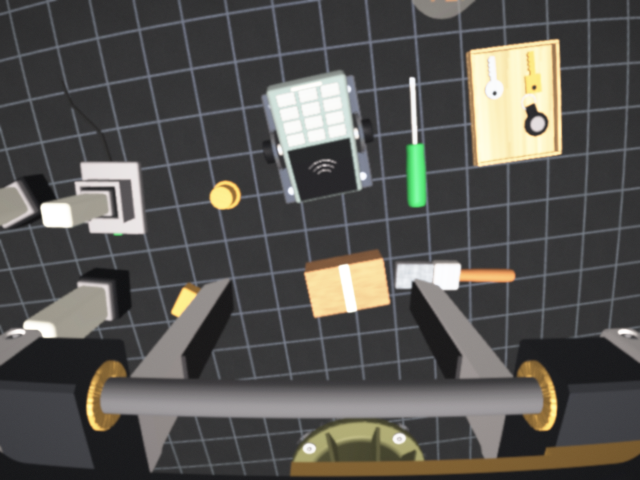

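Wrist view: pad quad roughly (289,149),(351,138),(360,191),(299,201), tag disc at (537,123), dock foot (82,163)–(145,234) with its collar around (117,203).

```bash
python3 - <<'E'
from h import *
np.set_printoptions(precision=1,suppress=True)
z=np.load('w2.npz');C=[z[f'arr_{i}'] for i in range(4)]
im=cv2.imread('pics/w2.png');g=im.max(2)
m=np.zeros(g.shape,'uint8');cv2.fillPoly(m,[np.array([(284,143),(354,131),(362,191),(298,203)])],255)
d=cv2.morphologyEx(((g<60)&(m>0)).astype('uint8'),cv2.MORPH_CLOSE,np.ones((9,9)))
c=max(cv2.findContours(d,0,2)[0],key=cv2.contourArea);q=cv2.approxPolyDP(cv2.convexHull(c),5,True).reshape(-1,2);print(cv2.contourArea(c),q.tolist(),cv2.boxPoints(cv2.minAreaRect(c)))
print('tag',plane(C,[(536.5,123.5)],10))
print('dockfoot',plane(C,[(82,163),(140,162),(145,234),(90,234)],12))
uw=np.array([(360,191),(299,201),(289,149),(351,138)],float) # low-y, low+y, high+y, high-y
us=[(270,256.75),(299.5,236.25),(318.75,248.5),(290,269.25)];ui=[(354.25,202),(350,221.75),(322.5,210.75),(327,191.25)]
V=[(C,uw),(cal('scene'),us),(cal('side'),ui)]
Q=[]
for i in range(4):
    A=np.zeros((3,3));b=np.zeros(3)
    for cc,u in V:
        o,D=ray(cc,[u[i]]);P=np.eye(3)-np.outer(D[0],D[0]);A+=P;b+=P@o
    Q.append(np.linalg.solve(A,b))
q=np.array(Q);print(q)
for cc,u in V: print('res',(proj(cc,q)-np.array(u)).round(1).tolist())
u=(q[2]+q[3]-q[0]-q[1])/2; v=(q[1]+q[2]-q[0]-q[3])/2
print(np.linalg.norm(u),np.linalg.norm(v),'slope',np.degrees(np.arctan2(u[2],np.hypot(*u[:2]))),'az',np.degrees(np.arctan2(u[1],u[0])),np.degrees(np.arctan2(v[1],v[0]))-90,'ctr',q.mean(0))
E
```

```text
2799.0 [[348, 140], [355, 189], [302, 199], [289, 152]] [[288.6 151.1]
 [347.8 139.2]
 [358.4 191.9]
 [299.2 203.8]]
tag [[ 574.6 -308.8   10. ]]
dockfoot [[606.1 327.1  12. ]
 [594.6 242.4  12. ]
 [492.8 261.4  12. ]
 [504.2 345.4  12. ]]
[[524.6 -48.1  81.4]
 [522.4  25.1  85.8]
 [581.7  28.1 108.9]
 [585.4 -40.7 107.8]]
res [[-1.4, -1.4], [-0.3, -1.1], [-2.1, 1.7], [-2.7, 0.8]]
res [[-1.2, -0.3], [-1.4, -0.9], [-2.3, 0.2], [-1.8, 0.4]]
res [[0.0, 0.1], [-0.9, 0.6], [-2.0, 0.2], [-0.9, -0.2]]
65.18468566186978 71.11164540259206 slope 22.333265600228284 az 4.943797083279753 2.390824144967837 ctr [553.5  -8.9  96. ]
```

```bash
python3 -m handwheel '[[0,-0.06,0,1],[0.001,-0.12,0,1],[0.002,-0.18,0,1],[0.002,-0.24,0,1],[0.0025,-0.2985,0,1]]'; python3 -m handwheel '[[0,0,0.04,0],[0,0,0.09,0],[0,0,0.13,0],[0,0,0.13,0]]'
python3 - <<'E'
from h import *
s=read_state();print(s['eef_pos'],s['eef_rot'],s['qd'].round(3))
a=grab('wrist','w3');b=grab('side','s3')
cv2.imwrite('pics/c3.png',np.hstack([cv2.resize(a[:,100:540],(400,436)),cv2.resize(b[180:480,180:455],(400,436))]))
E
```

```text
clock: 2.88
eef_pos: [552.7, 295.3, 313.7]
eef_rot: [3.14, -0.001, -0.152]
wrist_force: [0.5, -0.8, -0.2]
finger_gap: 94.0
clock: 3.38
eef_pos: [552.7, 292.8, 180.9]
eef_rot: [3.137, 0.004, -0.155]
wrist_force: [-1.3, 0.1, 0.7]
finger_gap: 93.9
[552.6742146  292.80993094 180.90093862] [ 3.13675029  0.00351973 -0.15453189] [ 0.01  -0.049 -0.088  0.     0.046  0.005]
```

View pics/c3.png

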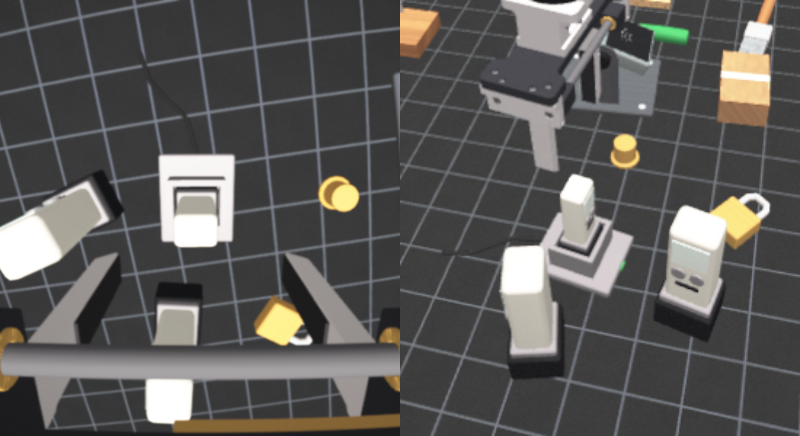

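The side view makes the gripper look short of the dock, so I'll check with projections before going down.

```bash
python3 - <<'E'
from h import *
np.set_printoptions(precision=1,suppress=True)
S=cal('side');W=cal('wrist');C=cal('scene')
P=[[552.7,292.8,173],[551,296,134],[551,296,12],[552.7,340,173]]
for n,c in(('side',S),('wrist',W),('scene',C)): print(n,proj(c,P).round(0).tolist())
k=275/400
tip_s=(180+545*k,180+168*k*300/436/k); print(tip_s)
# programmer top centre, crop wrist (196,228)->, side (578,182)
w=(100+196*440/400,229*480/436); print(w,plane(W,[w],134))
s=(180+(579-400)*k,180+181*300/436);print(s,plane(S,[s],134),tri(W,[w],S,[s]))
E
```

```text
side [[299.0, 289.0], [300.0, 307.0], [304.0, 351.0], [290.0, 313.0]]
wrist [[323.0, 269.0], [318.0, 254.0], [319.0, 220.0], [251.0, 279.0]]
scene [[412.0, 153.0], [410.0, 165.0], [402.0, 200.0], [429.0, 143.0]]
(554.6875, 295.5963302752294)
(315.6, 252.11009174311926) [[552.7 297.9 134. ]]
(303.0625, 304.5412844036697) [[548.1 290.3 134. ]] [[550.3 295.6 137.3   7.8]]
```

```bash
python3 - <<'E'
from h import *
np.set_printoptions(precision=1,suppress=True)
print(tri(cal('wrist'),[(131,270)],cal('side'),[(180+126*.6875,180+258*.688)]), tri(cal('scene'),[(465,127)],cal('side'),[(180+126*.6875,180+258*.688)]))
print(tri(cal('wrist'),[(230,281)],cal('side'),[(281,295.6)]),read_state()['eef_pos'])
E
python3 -m handwheel '[[-0.002,-0.003,0.02,0],[-0.002,-0.003,0.04,0],[-0.002,-0.003,0.055,0],[-0.002,-0.003,0.055,0]]'
python3 -c "
from h import *
b=grab('side','s4');a=grab('wrist','w4');cv2.imwrite('pics/c4.png',np.hstack([cv2.resize(a[:,100:540],(400,436)),cv2.resize(b[230:440,210:402],(400,436))]))"
```

```text
[[567.1 418.2 169.5   6.3]] [[565.6 423.7 177.5   8.5]]
[[564.9 341.1 210.2   3.4]] [554.  294.2 185.4]
clock: 3.98
eef_pos: [552.9, 297.1, 130.5]
eef_rot: [3.141, -0.002, -0.154]
wrist_force: [0.4, -0.2, 0.2]
finger_gap: 94.1
```

View pics/c4.png

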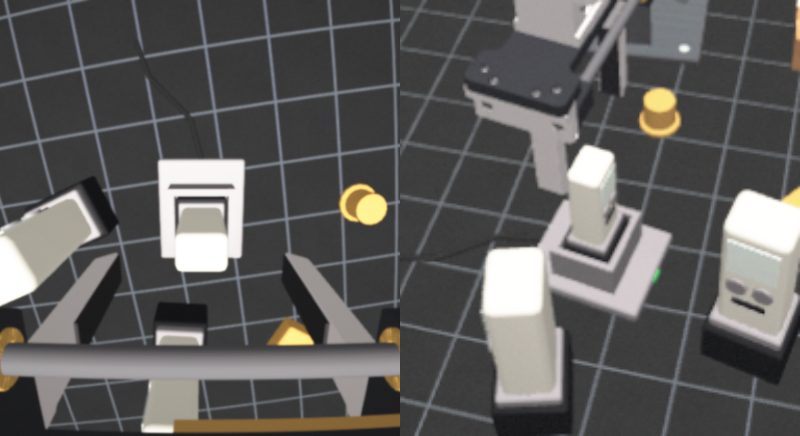

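```bash
python3 -m handwheel '[[-0.001,0,0.012,0],[-0.001,0,0.024,0],[-0.001,0,0.035,0],[-0.001,0,0.035,0]]'; python3 -m handwheel '[[0,0,0,0],[0,0,0,0],[0,0,0,0],[0,0,0,0],[0,0,0,0]]' 1 15;python3 -m handwheel '[[0,0,0,0],[0,0,0,0],[0,0,0,0]]'
python3 -c "
from h import *
b=grab('side','s5');a=grab('wrist','w5');cv2.imwrite('pics/c5.png',np.hstack([cv2.resize(a[:,100:540],(400,436)),cv2.resize(b[230:440,210:402],(400,436))]))"
```

```text
clock: 4.58
eef_pos: [551.8, 297.3, 95.3]
eef_rot: [3.14, -0.002, -0.154]
wrist_force: [0.4, 0.3, 0.7]
finger_gap: 93.8
clock: 5.2
eef_pos: [551.9, 297.4, 95.4]
eef_rot: [3.141, -0.002, -0.154]
wrist_force: [0.3, 0.2, 0.3]
finger_gap: 47.8
clock: 5.58
eef_pos: [551.9, 297.4, 95.4]
eef_rot: [3.141, -0.002, -0.154]
wrist_force: [-0.7, 0.4, 0.4]
finger_gap: 35.9
```

View pics/c5.png

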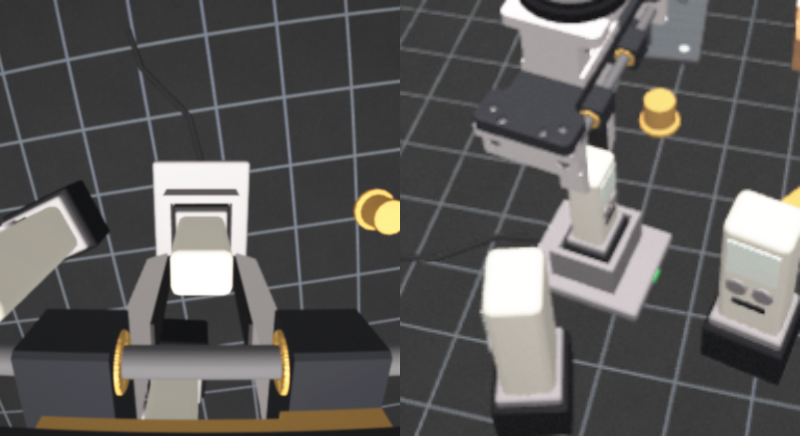

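```bash
python3 -m handwheel '[[0,0,-0.006,0],[0,0,-0.012,0],[0,0,-0.018,0],[0,0,-0.018,0]]' 1 20; python3 -m handwheel '[[0,0,0,0],[-0.003,0,0,0],[-0.006,0,0,0],[-0.009,0,0,0],[-0.012,0,0,0]]' 1 8; python3 -m handwheel '[[-0.003,0,0,0],[-0.006,0,0,0],[-0.009,0,0,0],[-0.011,0,0,0],[-0.011,0,0,0]]'
python3 -c "
from h import *
print(proj(cal('side'),[[552,322,87],[552,315,134]]),'tip seen ~295,321')
b=grab('side','s6');a=grab('scene','sc6');cv2.imwrite('pics/c6.png',np.hstack([cv2.resize(a[110:235,345:460],(400,436)),cv2.resize(b[230:440,210:402],(400,436))]))"
```

```text
clock: 6.18
eef_pos: [552.1, 297.5, 114.1]
eef_rot: [3.141, -0.003, -0.154]
wrist_force: [0.7, 0.1, -1.5]
finger_gap: 35.5
clock: 6.8
eef_pos: [540.1, 299.4, 114.1]
eef_rot: [3.141, -0.003, -0.154]
wrist_force: [0.6, 0.0, -1.4]
finger_gap: 35.6
clock: 7.42
eef_pos: [529.1, 301.1, 114.1]
eef_rot: [3.141, -0.003, -0.154]
wrist_force: [0.8, -0.4, -1.1]
finger_gap: 35.9
[[297.17864371 337.62107691]
 [296.63766499 316.28246242]] tip seen ~295,321
```

View pics/c6.png

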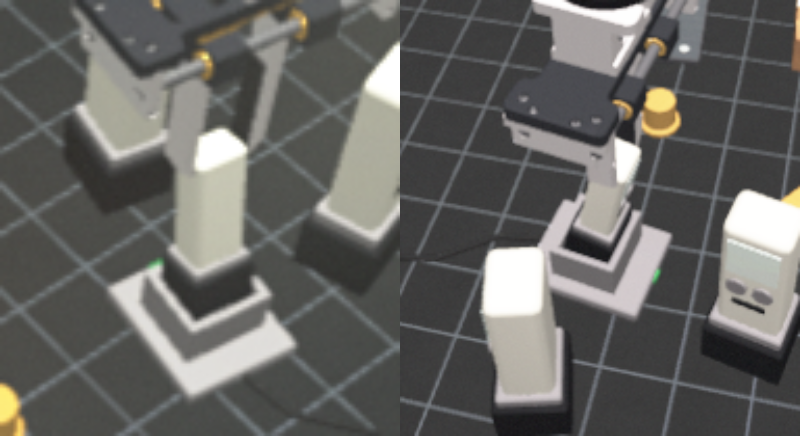

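```bash
python3 - <<'E'
from h import *
np.set_printoptions(precision=1,suppress=True)
C=cal('scene');S=cal('side')
sc=lambda p:(345+p[0]*115/400,110+p[1]*125/436); si=lambda p:(210+(p[0]-400)*.48,230+p[1]*.4817)
print('top',tri(C,[sc((222,148))],S,[si((625,158))]),plane(C,[sc((222,148))],150))
print('-y tip scene at x',plane(C,[sc((182,172))],104),[ (z,plane(C,[sc((182,172))],z)[0].tolist()) for z in (105,120,135,150)])
print('+y tip side',[(z,plane(S,[si((603,184))],z)[0].round(1).tolist()) for z in (105,120,135,150)])
print('head/handle scene', plane(C,[sc((208,262))],68))
E
```

```text
top [[526.4 304.7 149.9  13.6]] [[533.1 306.8 150. ]]
-y tip scene at x [[505.1 307.9 104. ]] [(105, [505.6687592653601, 307.2164189811143, 105.0]), (120, [514.5937941810384, 296.5442771927827, 120.0]), (135, [523.5188290967169, 285.8721354044509, 135.0]), (150, [532.4438640123954, 275.1999936161192, 150.0])]
+y tip side [(105, [541.1, 294.7, 105.0]), (120, [537.6, 305.6, 120.0]), (135, [534.2, 316.6, 135.0]), (150, [530.7, 327.5, 150.0])]
head/handle scene [[550.4 295.4  68. ]]
```

```bash
python3 - <<'E'
from h import *
np.set_printoptions(precision=1,suppress=True)
C=cal('scene');S=cal('side')
sc=lambda p:(345+p[0]*115/400,110+p[1]*125/436); si=lambda p:(210+(p[0]-400)*.48,230+p[1]*.4817)
for p in((90,45),(155,115),(152,75)): print('scene',p,plane(C,[sc(p)]*5,0) .shape, *[plane(C,[sc(p)],z)[0].round(0) for z in (150,175,200,225,250)])
for p in((507,125),(507,145),(612,165)): print('side',p,*[plane(S,[si(p)],z)[0].round(0) for z in (150,175,200,225,250)])
o,D=ray(S,[si((507,110))])
E
python3 -c "
import cv2,numpy as np
a=cv2.imread('pics/sc6.png')[60:210,330:480];b=cv2.imread('pics/s6.png')[190:340,230:380]
cv2.imwrite('pics/c7.png',cv2.resize(np.hstack([a,b]),(800,400),interpolation=cv2.INTER_CUBIC))"
```

```text
scene (90, 45) (5, 3) [418. 301. 150.] [437. 282. 175.] [456. 263. 200.] [476. 244. 225.] [495. 226. 250.]
scene (155, 115) (5, 3) [488. 293. 150.] [505. 275. 175.] [521. 256. 200.] [538. 238. 225.] [554. 219. 250.]
scene (152, 75) (5, 3) [462. 314. 150.] [479. 295. 175.] [497. 276. 200.] [514. 256. 225.] [532. 237. 250.]
side (507, 125) [617. 288. 150.] [607. 308. 175.] [598. 328. 200.] [588. 348. 225.] [579. 368. 250.]
side (507, 145) [611. 307. 150.] [601. 326. 175.] [592. 346. 200.] [583. 365. 225.] [574. 384. 250.]
side (612, 165) [529. 309. 150.] [523. 328. 175.] [517. 347. 200.] [512. 366. 225.] [506. 385. 250.]
```

View pics/c7.png

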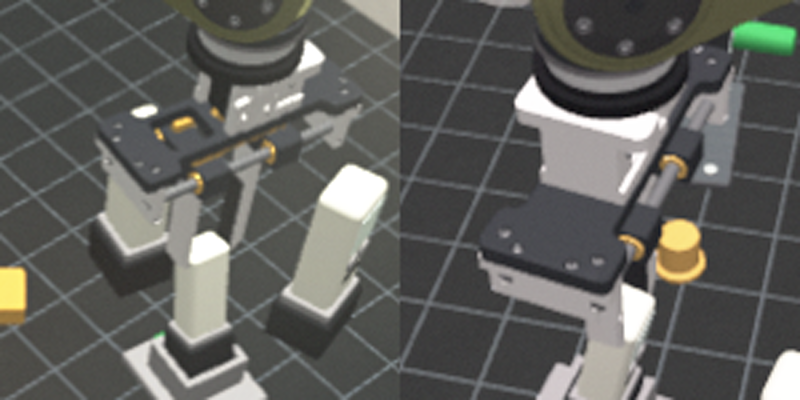

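Views from both fixed cameras agree: the fingertips are about 35 mm higher than the stated tool geometry implies (z≈140 instead of 106). The grip is on the top 10 mm of the handle, so I'll set the programmer back and grip lower.

```bash
python3 -m handwheel '[[0.006,0,0,0],[0.012,0,0,0],[0.018,0,0,0],[0.024,0,0,0],[0.024,0,0,0]]' 1 5; python3 -m handwheel '[[-0.001,0,0.006,0],[-0.001,0,0.012,0],[-0.001,0,0.017,0],[-0.001,0,0.017,0]]';  python3 -m handwheel '[[0,0,0,0],[0,0,0,0],[0,0,0,0],[0,0,0,0],[0,0,0,0]]' 0.3 ; python3 -m handwheel '[[0,0,0.01,0],[0,0,0.02,0],[0,0,0.02,0]]'; python3 -m handwheel '[[0,0,0.01,0],[0,0,0.02,0],[0,0,0.02,0]]'
python3 - <<'E'
from h import *
grab('side','s8');grab('scene','sc8');grab('wrist','w8')
E
```

```text
clock: 8.15
eef_pos: [553.3, 297.3, 113.9]
eef_rot: [3.141, -0.003, -0.154]
wrist_force: [-0.4, -0.5, -1.2]
finger_gap: 36.0
clock: 8.65
eef_pos: [552.2, 297.3, 96.5]
eef_rot: [3.141, -0.003, -0.154]
wrist_force: [-0.6, -0.2, -2.0]
finger_gap: 35.8
clock: 9.28
eef_pos: [552.2, 297.4, 96.6]
eef_rot: [3.141, -0.003, -0.154]
wrist_force: [-0.5, -0.3, -0.7]
finger_gap: 65.6
clock: 9.65
eef_pos: [551.6, 297.0, 75.2]
eef_rot: [3.14, -0.001, -0.154]
wrist_force: [0.2, -0.2, 0.1]
finger_gap: 65.7
clock: 10.02
eef_pos: [551.2, 296.8, 54.0]
eef_rot: [3.139, 0.001, -0.154]
wrist_force: [0.3, 0.2, 0.1]
finger_gap: 66.0
```

```bash
python3 -m handwheel '[[0,0,-0.001,0],[0,0,-0.001,0],[0,0,-0.001,0],[0,0,-0.001,0]]' 1 15; python3 -m handwheel '[[0,0,0,0],[0,0,0,0]]'
python3 - <<'E'
from h import *
b=grab('side','s9');a=grab('scene','sc9')
cv2.imwrite('pics/c9.png',cv2.resize(np.hstack([a[110:230,340:460],b[250:370,240:360]]),(800,400),interpolation=cv2.INTER_CUBIC))
E
```

```text
clock: 10.68
eef_pos: [551.9, 297.1, 56.5]
eef_rot: [3.14, -0.001, -0.154]
wrist_force: [-0.2, 0.4, 0.7]
finger_gap: 36.2
clock: 10.92
eef_pos: [551.9, 297.1, 56.5]
eef_rot: [3.14, -0.001, -0.154]
wrist_force: [0.3, -0.3, 0.4]
finger_gap: 36.1
```

View pics/c9.png

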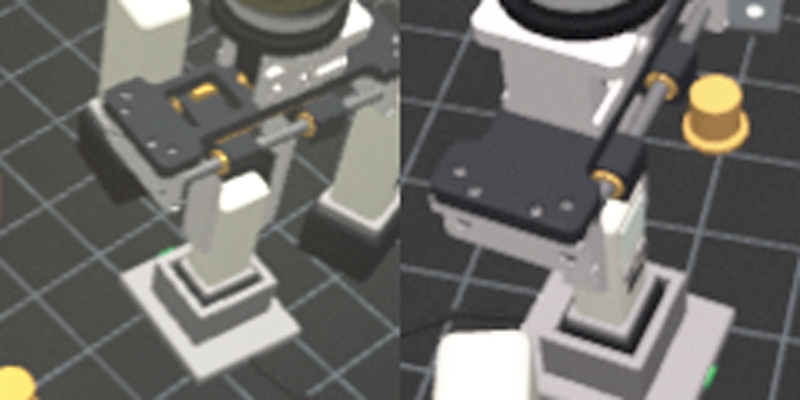

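```bash
python3 -m handwheel '[[0,0,-0.006,0],[0,0,-0.012,0],[0,0,-0.018,0],[0,0,-0.018,0]]' 1 20; python3 -m handwheel '[[0,0,0,0],[-0.003,0,0,0],[-0.006,0,0,0],[-0.009,0,0,0],[-0.012,0,0,0]]' 1 8; python3 -m handwheel '[[-0.003,0,0,0],[-0.006,0,0,0],[-0.009,0,0,0],[-0.011,0,0,0],[-0.011,0,0,0]]';python3 -m handwheel '[[0,0,0,0],[0.002,0,-0.03,0],[0.004,0,-0.08,0],[0.004,0,-0.14,0],[0.004,0,-0.2,0]]' 1 30;python3 -m handwheel '[[0,0,0,0],[0,0,0,0]]'
python3 - <<'E'
from h import *
s=read_state();print(s['eef_pos'],s['eef_rot'])
grab('side','s10');grab('scene','sc10')
E
```

```text
clock: 11.52
eef_pos: [552.1, 297.3, 75.2]
eef_rot: [3.141, -0.002, -0.154]
wrist_force: [0.8, -0.6, -1.5]
finger_gap: 36.0
clock: 12.15
eef_pos: [540.2, 299.2, 75.4]
eef_rot: [3.141, -0.003, -0.154]
wrist_force: [1.4, -0.3, -0.4]
finger_gap: 35.5
clock: 12.78
eef_pos: [529.1, 300.9, 75.3]
eef_rot: [3.141, -0.002, -0.154]
wrist_force: [0.6, 0.3, -0.7]
finger_gap: 35.8
clock: 13.4
eef_pos: [532.0, 300.4, 276.8]
eef_rot: [3.14, -0.001, -0.154]
wrist_force: [0.2, -0.4, -1.1]
finger_gap: 36.0
clock: 13.65
eef_pos: [531.6, 300.3, 275.5]
eef_rot: [3.139, 0.001, -0.154]
wrist_force: [-0.6, -0.3, -1.7]
finger_gap: 36.1
[531.61060552 300.26952896 275.46401472] [ 3.13916795e+00  7.38995463e-04 -1.54163375e-01]
```

```bash
python3 -m handwheel '[[0.006,0.03,0,0],[0.015,0.08,0,0],[0.024,0.135,0,0],[0.034,0.19,0,0],[0.044,0.245,0,0]]'; python3 -m handwheel '[[0.01,0.055,0,0],[0.02,0.11,0,0],[0.03,0.165,0,0],[0.04,0.22,0,0],[0.048,0.265,0,0]]'; python3 -m handwheel '[[0.007,0.04,0,0],[0.012,0.07,0,0],[0.015,0.091,0,-6],[0.015,0.091,0,-12.3],[0.015,0.091,0,-12.3]]'; python3 -m handwheel '[[0,0,0.03,0],[0,0,0.07,0],[0,0,0.1,0],[0,0,0.12,0],[0,0,0.12,0]]'
python3 - <<'E'
from h import *
s=read_state();print(s['eef_pos'],s['eef_rot'])
T=s['eef_pos'];S=cal('side');print('side tcp',proj(S,[T]),'scene',proj(cal('scene'),[T]))
a=grab('scene','sc11');b=grab('side','s11');u=proj(S,[T])[0].astype(int);v=proj(cal('scene'),[T])[0].astype(int)
def cr(im,u): x=min(max(u[0]-60,0),520);y=min(max(u[1]-70,0),360);print(x,y);return im[y:y+120,x:x+120]
cv2.imwrite('pics/c11.png',cv2.resize(np.hstack([cr(a,v),cr(b,u)]),(800,400),interpolation=cv2.INTER_CUBIC))
E
```

```text
clock: 14.38
eef_pos: [536.7, 49.6, 274.0]
eef_rot: [3.138, 0.004, -0.154]
wrist_force: [0.1, -0.2, -0.9]
finger_gap: 36.1
clock: 15.0
eef_pos: [542.8, -221.6, 273.1]
eef_rot: [3.139, 0.007, -0.155]
wrist_force: [-0.1, 0.8, -1.2]
finger_gap: 35.9
clock: 15.62
eef_pos: [543.3, -313.8, 271.7]
eef_rot: [-3.141, 0.009, 0.059]
wrist_force: [0.8, -0.7, -1.7]
finger_gap: 36.2
clock: 16.25
eef_pos: [541.5, -313.0, 149.9]
eef_rot: [-3.139, 0.012, 0.057]
wrist_force: [-0.1, -0.5, -1.0]
finger_gap: 35.7
[ 541.48234593 -313.00313175  149.88755807] [-3.13927233  0.01215106  0.05719542]
side tcp [[367.02422217 114.73732534]] scene [[132.39725304 329.88155264]]
72 259
307 44
```

```bash
python3 -m handwheel '[[0.002,-0.001,0.02,0],[0.004,-0.002,0.045,0],[0.004,-0.002,0.062,0],[0.004,-0.002,0.073,0],[0.004,-0.002,0.073,0]]'; python3 -m handwheel '[[0,0,0,0],[0,0,0,0],[0,0,0,0]]'
python3 - <<'E'
from h import *
np.set_printoptions(precision=1,suppress=True)
s=read_state();T=s['eef_pos'];print(T,s['eef_rot'])
for n in('scene','side'):
    C=cal(n);im=grab(n,n+'12');g=im.max(2)
    # predicted nose corners for 15 deg tilt
    y=s['eef_rot'][2];R=cv2.Rodrigues(np.array([0,0,y]))[0];a=np.radians(15)
    def P(x,yy,z): 
        z-=90; return T+R@np.array([x*np.cos(a)-z*np.sin(a),yy,48.5+x*np.sin(a)+z*np.cos(a)])
    for nm,z in(('nose',0),('headtop',38)): print(n,nm,proj(C,[P(sx,sy,z) for sx,sy in((-20,-23),(20,-23),(20,23),(-20,23))]).round(0).tolist())
    u=proj(C,[P(0,0,15)])[0].astype(int);m=np.zeros(g.shape,'uint8');cv2.circle(m,tuple(int(v) for v in u),34,255,-1)
    d=cv2.morphologyEx(((g<70)&(m>0)).astype('uint8'),cv2.MORPH_OPEN,np.ones((3,3)))
    c=max(cv2.findContours(d,0,2)[0],key=cv2.contourArea);print(n,u,cv2.contourArea(c),cv2.approxPolyDP(c,2,True).reshape(-1,2).tolist())
E
```

```text
clock: 16.98
eef_pos: [545.5, -311.5, 79.1]
eef_rot: [-3.141, 0.009, 0.058]
wrist_force: [-0.2, -0.5, -1.2]
finger_gap: 35.9
clock: 17.35
eef_pos: [545.7, -311.6, 79.6]
eef_rot: [3.141, 0.009, 0.058]
wrist_force: [0.6, -0.1, -1.3]
finger_gap: 36.0
[ 545.7 -311.6   79.6] [3.1 0.  0.1]
scene nose [[148.0, 363.0], [157.0, 377.0], [180.0, 360.0], [171.0, 346.0]]
scene headtop [[138.0, 352.0], [146.0, 367.0], [170.0, 350.0], [161.0, 336.0]]Traceback (most recent call last):
  File "<stdin>", line 13, in <module>
ValueError: max() iterable argument is empty
```

```bash
python3 - <<'E'
from h import *
im=cv2.imread('pics/scene12.png');print(im[330:386:4,136:196:5].max(2))
E
```

```text
[[255 255 221 151 161 107  99 102 127 103 137 220]
 [255 223 202 196 161  98 100 102 105 189 180 255]
 [210 203 200 203 187 111 102 101 227 177 254 254]
 [199 201 202 199 199 185  88 255 186 251 253 253]
 [199 200 200 200 201 197 185 216 254 253 250 253]
 [186 199 199 199 200 200 208  89 255 254 253 253]
 [ 91 188 198 198 199 208 159 100 252 254 254 252]
 [ 91  91 194 198 210 144  95  93  93 255 254 253]
 [ 90 117 166 220 134  91  90  93  98 255 254 254]
 [127  90  93 125  86  89  88 154 238 118 255 255]
 [ 88  89  94  83  81  86 105 236 225 120 254 254]
 [ 86  88  93  94  84 247  97 137 112 112 184 255]
 [ 85  89  91  92 230 254 255 255 255 110 255 252]
 [ 84  87  92  95  94 251 252 254 255 254 254 253]]
```

```bash
python3 -m handwheel '[[0,-0.001,0.003,0],[0,-0.002,0.006,0],[0,-0.002,0.006,0],[0,-0.002,0.006,0],[0,-0.002,0.006,0]]'; for i in 1 2 3 4; do python3 -m handwheel '[[0,0,0,0],[0,0,0,0],[0,0,0,0],[0,0,0,0],[0,0,0,0]]'; done | tail -5
python3 - <<'E'
from h import *
grab('side','side13');s=read_state();T=s['eef_pos'];C=cal('side')
im=grab('scene','scene13');print(im[336:386:3,140:196:4].max(2))
E
```

```text
clock: 18.02
eef_pos: [545.5, -309.7, 73.5]
eef_rot: [3.141, 0.009, 0.058]
wrist_force: [0.1, -0.4, -1.4]
finger_gap: 35.8
clock: 20.52
eef_pos: [545.5, -309.6, 73.5]
eef_rot: [3.141, 0.009, 0.058]
wrist_force: [0.5, -0.5, -1.9]
finger_gap: 35.6
[[248 201 203 201 183 122  99 102 102 103 255 185 255 254]
 [202 201 200 203 199 178 113 100 103 255 180 254 253 254]
 [200 200 202 202 202 196 216  90 255 187 253 251 254 253]
 [201 202 200 201 202 201 187 135 164 255 253 249 253 253]
 [199 199 201 200 201 201 199 218  96 255 254 252 251 253]
 [192 199 200 198 201 200 200 223 128 255 254 254 252 253]
 [104 193 200 200 200 200 212 172 103  99 255 254 253 251]
 [ 91 135 196 198 198 205 168 101  92  94 255 254 254 253]
 [ 92 117 190 198 205 166 100  90  91  95 120 254 254 253]
 [123  93 142 221 164  96  90  92  94  96 139 255 254 254]
 [ 92  93  96 157  93  85  87  90  98 239 111 254 254 254]
 [ 88  91  93  88  83  85  87  96 238 237 106 254 255 254]
 [ 90  92  93 154  83  85  87 198 238 134 113 173 254 254]
 [ 87  90  93  91 255 106 255 101 108 106 113 110 254 253]
 [ 89  89  93  91 230 234 252 255 255 255 144 255 254 254]
 [ 89  91  91  93  92 255 254 254 255 255 254 255 255 254]
 [ 86  87  91  93  93 252 251 253 254 255 255 254 253 252]]
```

```bash
python3 - <<'E'
from h import *
T=read_state()['eef_pos'];R=cv2.Rodrigues(np.array([0,0,.058]))[0];a=np.radians(15)
def P(x,yy,z): 
    z-=90; return T+R@np.array([x*np.cos(a)-z*np.sin(a),yy,48.5+x*np.sin(a)+z*np.cos(a)])
K=((-20,-23),(20,-23),(20,23),(-20,23))
for n in('scene','side'):
    C=cal(n);print(n,'tag',proj(C,[[574.5,-308.7,10]]).round(1),'nose',proj(C,[P(*k,0) for k in K]).round(0).tolist(),'headtop',proj(C,[P(*k,38) for k in K]).round(0).tolist(),'handle top',proj(C,[P(0,0,119)]).round(0))
im=cv2.imread('pics/side13.png')
cv2.imwrite('pics/c13.png',cv2.resize(np.hstack([cv2.imread('pics/scene13.png')[310:400,110:230],im[100:190,290:410]]),(800,300),interpolation=cv2.INTER_CUBIC))
E
```

```text
scene tag [[171.4 368. ]] nose [[150.0, 363.0], [159.0, 377.0], [182.0, 360.0], [172.0, 346.0]] headtop [[140.0, 353.0], [149.0, 368.0], [173.0, 350.0], [163.0, 336.0]] handle top [[133. 327.]]
side tag [[352.4 161.3]] nose [[363.0, 151.0], [349.0, 147.0], [346.0, 156.0], [361.0, 161.0]] headtop [[367.0, 140.0], [353.0, 135.0], [350.0, 144.0], [365.0, 149.0]] handle top [[368. 115.]]
```

View pics/c13.png

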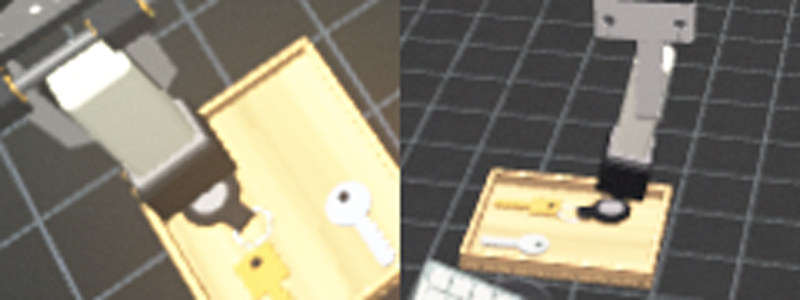

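The last view confirms it: the nose is tilted about 15° and aimed at the tag disc, and the corners match my predictions within about 3 px. Held still for 2.5 s, with no contact. I've now used 12 views, so the rest goes by numbers.

```bash
python3 -m handwheel '[[0,0,-0.03,0],[0,0,-0.08,0],[0,0,-0.13,0],[0,0,-0.15,0],[0,0,-0.15,0]]'; python3 -m handwheel '[[0,-0.04,0,0],[0,-0.09,0,0],[0.001,-0.14,0,0],[0.001,-0.19,0,0],[0.002,-0.24,0,0]]'; python3 -m handwheel '[[0,-0.03,0,0],[0.001,-0.05,0,0],[0.001,-0.06,0,0],[0.001,-0.06,0,0]]'
python3 -c "
from h import *
s=read_state();T=s['eef_pos'];y=s['eef_rot'][2];d=np.array([530.2,-10.4])-T[:2];print(T,s['eef_rot'],np.cos(y)*d[0]+np.sin(y)*d[1],np.sin(y)*d[0]-np.cos(y)*d[1],s['wrist_force'])"
```

```text
clock: 21.25
eef_pos: [547.2, -309.8, 224.9]
eef_rot: [3.14, 0.007, 0.058]
wrist_force: [-0.2, 0.4, -1.8]
finger_gap: 35.8
clock: 21.88
eef_pos: [534.6, -68.4, 222.8]
eef_rot: [3.14, 0.009, 0.058]
wrist_force: [0.2, -0.1, -1.3]
finger_gap: 35.9
clock: 22.38
eef_pos: [532.2, -8.7, 222.4]
eef_rot: [3.14, 0.009, 0.058]
wrist_force: [0.4, -0.6, -1.5]
finger_gap: 35.8
[532.16852057  -8.69222677 222.38512139] [3.14028583 0.00908912 0.05752989] -2.063457695380082 1.591761589679249 [ 0.42156559 -0.60143242 -1.45747434]
```

```bash
python3 -m handwheel '[[-0.001,0.001,0.03,0],[-0.002,0.001,0.055,0],[-0.002,0.001,0.068,0],[-0.002,0.001,0.07,0],[-0.002,0.001,0.07,0]]' 1 12; python3 -m handwheel '[[0,0,0.002,0],[0,0,0.004,0],[0,0,0.004,0]]';python3 -m handwheel '[[0,0,0.002,0],[0,0,0.004,0],[0,0,0.004,0]]'
python3 -c "
from h import *
for i in range(3):
    im=grab('side','s14');print(read_state()['wrist_force'])
grab('scene','sc14')
"
```

```text
clock: 23.0
eef_pos: [530.0, -10.2, 153.2]
eef_rot: [3.14, 0.008, 0.057]
wrist_force: [-0.0, 1.2, -1.4]
finger_gap: 36.1
clock: 23.38
eef_pos: [530.0, -10.2, 149.1]
eef_rot: [3.14, 0.008, 0.057]
wrist_force: [0.5, 0.4, -1.2]
finger_gap: 35.8
clock: 23.75
eef_pos: [529.9, -10.1, 145.0]
eef_rot: [3.14, 0.008, 0.057]
wrist_force: [-0.7, -0.6, -1.1]
finger_gap: 36.1
[-0.26829513 -0.09116756 -0.94170463]
[ 0.87518574  0.38328386 -2.11171192]
[ 0.13502419 -0.19193516 -0.81287043]
```

```bash
for i in 1 2 3; do python3 -m handwheel '[[0,0,0.001,0],[0,0,0.002,0],[0,0,0.002,0]]' | grep -E 'pos|force'; done
```

```text
eef_pos: [530.1, -10.2, 143.8]
wrist_force: [-2.1, 0.4, 4.4]
eef_pos: [530.4, -10.2, 143.3]
wrist_force: [-6.8, -0.4, 14.7]
eef_pos: [530.8, -10.2, 142.9]
wrist_force: [-6.6, 0.4, 15.7]
```

```bash
python3 -m handwheel '[[0,0,-0.001,0],[-0.001,0,-0.001,0],[-0.002,0,-0.001,0],[-0.003,0,-0.0005,0],[-0.003,0,-0.0005,0]]' 1 8| grep -E 'pos|force';  python3 -m handwheel '[[-0.001,0,0.0005,0],[-0.002,0,0.001,0],[-0.003,0,0.0015,0],[-0.003,0,0.0015,0]]' | grep -E 'pos|force'
```

```text
eef_pos: [527.7, -10.4, 143.3]
wrist_force: [0.1, -0.6, -1.6]
eef_pos: [524.6, -10.5, 141.8]
wrist_force: [-0.8, 0.4, -2.3]
```

```bash
for i in 1 2 3; do python3 -m handwheel '[[0,0,0.0005,0],[0,0,0.001,0],[0,0,0.001,0]]' | grep -E 'pos|force'; done
```

```text
eef_pos: [524.7, -10.6, 140.8]
wrist_force: [-0.4, -0.3, -1.1]
eef_pos: [524.8, -10.6, 140.5]
wrist_force: [-3.0, -0.4, 6.4]
eef_pos: [524.8, -10.6, 140.4]
wrist_force: [-5.4, 0.7, 8.9]
```

```bash
python3 -m handwheel '[[-0.0008,0,0.0004,0],[-0.0016,0,0.0008,0],[-0.0024,0,0.0012,0],[-0.0024,0,0.0012,0]]' 1 6| grep -E 'pos|force|gap';  python3 -m handwheel '[[-0.0008,0,0.0004,0],[-0.0016,0,0.0008,0],[-0.0024,0,0.0012,0],[-0.0024,0,0.0012,0]]' | grep -E 'pos|force'
```

```text
eef_pos: [522.4, -10.7, 139.2]
wrist_force: [-2.5, -0.1, 4.1]
finger_gap: 36.1
eef_pos: [519.9, -10.9, 137.9]
wrist_force: [-0.5, 0.3, 2.2]
```

```bash
for i in 1 2 3; do python3 -m handwheel '[[0.0002,0,0.0005,0],[0.0002,0,0.0005,0],[0.0002,0,0.0005,0]]' 1 5| grep -E 'pos|force'; done; python3 -c "
from h import *
for i in range(3):
    grab('side','s15');s=read_state();print(s['wrist_force'],s['moment'])"
```

```text
eef_pos: [520.0, -10.9, 137.6]
wrist_force: [-2.3, 0.5, 4.9]
eef_pos: [520.1, -11.0, 137.4]
wrist_force: [-3.2, -0.1, 6.1]
eef_pos: [520.1, -11.0, 137.2]
wrist_force: [-2.8, -0.5, 7.1]
[-4.33246927 -0.53886834  6.47157442] [0.1702445  0.60343366 0.03643296]
[-4.48067916 -0.42177659  6.55424885] [0.12496417 0.69241251 0.02417154]
[-4.28987668  0.25109889  6.27118619] [0.07875556 0.54083717 0.02720458]
```

```bash
cat > tilt.py <<'E'
from h import *
import sys
np.set_printoptions(precision=1,suppress=True)
fn=sys.argv[1]
T=read_state()['eef_pos'];R=cv2.Rodrigues(np.array([0,0,.06]))[0];C=cal('side')
for deg in(15,18.5,22.5,26):
    a=np.radians(deg)
    def P(x,yy,z): 
        z-=90; return T+R@np.array([x*np.cos(a)-z*np.sin(a),yy,48.5+x*np.sin(a)+z*np.cos(a)])
    for y in(-18,18):
        q=proj(C,[P(-14,y,45),P(-14,y,110)]); d=q[0]-q[1]; print(deg,y,q.tolist(),'ang',round(float(np.degrees(np.arctan2(d[0],d[1]))),1))
im=cv2.imread(f'pics/{fn}.png');g=im.min(2)
q=proj(C,[P(0,0,80)])[0].astype(int)
for r in range(q[1]-35,q[1]+35,2):
    print(r,' '.join(f'{v:3d}' for v in g[r,q[0]-24:q[0]+24:2]), q[0]-24 if r==q[1]-35 else '')
E
python3 tilt.py s15
```

```text
15 -18 [[355.85290284808264, 186.41925771345262], [365.21511105844036, 161.4987997691415]] ang -20.6
15 18 [[353.79853461937427, 197.07918598470098], [363.3361780238103, 171.9512429163289]] ang -20.8
18.5 -18 [[354.4658251048424, 186.31253262269922], [365.658329619602, 162.0336546059234]] ang -24.7
18.5 18 [[352.3736995876108, 196.96492103316336], [363.7937036668585, 172.4941738395516]] ang -25.0
22.5 -18 [[352.88689531417634, 186.10706527812755], [366.1172631939197, 162.668544391613]] ang -29.4
22.5 18 [[350.7515144708788, 196.75014240083243], [364.26768033088774, 173.13831894500072]] ang -29.8
26 -18 [[351.51605539645766, 185.85496716455202], [366.47553409452814, 163.24228362097602]] ang -33.5
26 18 [[349.3428606763298, 196.48932033309083], [364.6379163201305, 173.7201394274888]] ang -33.9
141  65  58  59  69  75  71  72 120  82  76  78  78  77  75  76  94  87  77  78  87  77  76  47  61 328
143  63  58  42  43  45  44  43  45  44  45  48  48  50  55  64  70  72  72  75  77  73  62  39  63 
145  72 123  66  41  44  43  44  47  41  40  42  40  42  41  43  43  42  43  42  44  43  41 
[... 2539 characters left out ...]
49  47  44  41  45 114 158 183 194 188 174 170 162 126  80  78  73  97  74  65  62  63  64  64 
199  46  46  46  30  46  69  83  98 110 142 175 190 207  91 104 104 101 102 100  93  84  79  73  68 
201  44  45 116  64  26  31  44  47  52  72  90 102 117  90  99 101 104 106 105 107 106 103 102 101 
203  48  47  74  31  29  28  29  27  27  37  47  47  53 132  83  84  89  95  98 101 104 106 108 107 
205  47  45  86  28  24  29  24  28  27  31  26  24  30  97  62  64  68  71  73  79  85  89  93  97 
207  46  46  36  25  30  28  29  25  25  25  27  28  31  95  49  49  49  51  55  57  62  66  71  73 
209  47  45  36  27  27  27  26  27  30  26  29  27  66 106  63  66  89  59  53  54  53  51  50  52
```

```bash
cat > lsd.py <<'E'
from h import *
import sys
for n,fn,x,y,w,h in(('side',sys.argv[1],325,140,60,80),):
    im=cv2.imread(f'pics/{fn}.png')[y:y+h,x:x+w]; g=cv2.resize(cv2.cvtColor(im,6),None,fx=4,fy=4,interpolation=cv2.INTER_CUBIC)
    L=cv2.createLineSegmentDetector(1).detect(g)[0].reshape(-1,4)
    for l in sorted(L,key=lambda l:-np.hypot(l[2]-l[0],l[3]-l[1]))[:28]:
        p=l/4; a=np.degrees(np.arctan2(p[3]-p[1],p[2]-p[0]))%180; print(f'{p[0]+x:.1f},{p[1]+y:.1f} -> {p[2]+x:.1f},{p[3]+y:.1f} ang {a:.1f} len {np.hypot(p[2]-p[0],p[3]-p[1]):.1f}')
E
python3 lsd.py s15
```

```text
368.8,149.0 -> 331.4,146.3 ang 4.1 len 37.5
377.8,200.4 -> 354.9,197.0 ang 8.5 len 23.1
343.6,219.7 -> 324.9,212.0 ang 22.3 len 20.2
325.1,177.7 -> 344.3,179.7 ang 6.0 len 19.3
333.9,141.6 -> 350.8,142.9 ang 4.6 len 17.0
337.5,197.6 -> 352.4,201.9 ang 16.0 len 15.5
367.2,175.2 -> 370.3,161.5 ang 102.8 len 14.0
371.1,160.4 -> 371.5,147.0 ang 91.8 len 13.5
352.5,219.7 -> 354.9,206.5 ang 100.3 len 13.4
363.3,168.6 -> 358.9,180.8 ang 109.6 len 12.9
339.7,186.6 -> 336.6,198.6 ang 104.4 len 12.4
365.5,206.1 -> 375.9,207.6 ang 8.3 len 10.6
353.6,203.2 -> 351.5,213.3 ang 101.9 len 10.3
359.0,208.3 -> 356.5,218.2 ang 104.6 len 10.2
370.1,174.8 -> 372.9,165.1 ang 106.5 len 10.2
364.8,187.3 -> 362.3,196.7 ang 105.0 len 9.8
358.2,218.0 -> 360.9,208.9 ang 106.0 len 9.5
368.8,162.6 -> 359.5,161.6 ang 5.9 len 9.4
373.2,162.7 -> 375.8,154.1 ang 106.6 len 9.0
353.1,200.4 -> 355.5,192.3 ang 106.0 len 8.4
365.6,182.7 -> 367.0,174.6 ang 100.1 len 8.2
345.5,160.3 -> 337.3,160.2 ang 0.5 len 8.1
376.7,150.2 -> 378.9,142.4 ang 105.6 len 8.1
325.0,183.6 -> 332.5,186.7 ang 22.7 len 8.1
343.7,179.1 -> 346.2,171.7 ang 108.5 len 7.9
361.4,143.7 -> 369.2,144.6 ang 6.2 len 7.8
374.1,152.6 -> 372.6,160.1 ang 101.1 len 7.6
371.1,190.6 -> 378.6,191.1 ang 3.1 len 7.5
```

Line fits on the handle (about −15° in the image) and head against the pad edge (16° vs 22°) say the programmer sits at only about 11° tilt, so the firm first touch turned it the wrong way. It isn't flush. I'll lift off, go back to the dock rim and pre-tilt it to about 23°.

```bash
python3 -m handwheel '[[-0.001,0,-0.01,0],[-0.001,0,-0.03,0],[0,0,-0.07,0],[0,0,-0.1,0],[0,0,-0.1,0]]' 1 30| grep -E 'clock|pos|force'; python3 -m handwheel '[[0.006,-0.04,0,3],[0.014,-0.1,0,6],[0.022,-0.16,0,12.2],[0.03,-0.22,0,12.2],[0.036,-0.27,0,12.2]]'| grep -E 'pos'
python3 -c "
from h import *
s=read_state();T=s['eef_pos'];y=s['eef_rot'][2];d=np.array([542.4,298.6])-T[:2];print(T,s['eef_rot'],np.cos(y)*d[0]+np.sin(y)*d[1],np.sin(y)*d[0]-np.cos(y)*d[1],np.degrees(y))"
```

```text
clock: 30.22
eef_pos: [521.2, -10.8, 239.1]
wrist_force: [-0.1, 0.1, -1.5]
eef_pos: [540.9, 262.9, 236.3]
[540.89829778 262.89582484 236.30338971] [ 3.13744859e+00  1.17857040e-03 -1.54745319e-01] -4.019271657210405 -35.508994478457524 -8.866253675991912
```

```bash
python3 -m handwheel '[[-0.002,-0.02,0,0],[-0.004,-0.035,0.02,0],[-0.004,-0.035,0.06,0],[-0.004,-0.035,0.1,0],[-0.004,-0.035,0.11,0]]'| grep -E 'clock|pos|force'; python3 -m handwheel '[[0,0,0.005,0],[0,0,0.005,0]]'| grep -E 'pos|rot|force'
python3 -c "
from h import *
s=read_state();T=s['eef_pos'];y=s['eef_rot'][2];d=np.array([542.4,298.6])-T[:2];print(T,s['eef_rot'],np.cos(y)*d[0]+np.sin(y)*d[1],np.sin(y)*d[0]-np.cos(y)*d[1])"
```

```text
clock: 31.48
eef_pos: [540.9, 296.0, 122.5]
wrist_force: [-1.0, 0.7, -1.2]
eef_pos: [541.1, 295.7, 118.0]
eef_rot: [3.135, 0.005, -0.157]
wrist_force: [-0.4, 0.2, -2.2]
[541.14397173 295.68021271 118.0144437 ] [ 3.13452106  0.00513609 -0.15650463] 0.7855801822433733 -3.079874776584566
```

```bash
python3 -m handwheel '[[0.001,-0.003,0.012,0],[0.001,-0.003,0.024,0],[0.001,-0.003,0.034,0],[0.001,-0.003,0.034,0]]' 1 20| grep -E 'pos|force'; python3 -m handwheel '[[-0.003,0,0,0],[-0.006,0,0,0],[-0.009,0,0.002,0],[-0.012,0,0.004,0],[-0.012,0,0.004,0]]' 1 8| grep -E 'pos|force'; python3 -m handwheel '[[-0.004,0,0.001,0],[-0.008,0,0.003,0],[-0.011,0,0.004,0],[-0.0125,0,0.004,0],[-0.0125,0,0.004,0]]'| grep -E 'pos|force'
```

```text
eef_pos: [541.9, 298.1, 82.9]
wrist_force: [-1.5, 0.6, -1.2]
eef_pos: [529.8, 299.9, 78.9]
wrist_force: [0.0, -0.1, -1.8]
eef_pos: [517.3, 301.9, 74.9]
wrist_force: [1.3, 0.7, -1.1]
```

```bash
sed -i 's/325,140,60,80/int(sys.argv[2]),int(sys.argv[3]),70,80/' lsd.py; python3 - <<'E'
from h import *
s=read_state();print(s['clock'],s['eef_pos'],s['eef_rot'])
T=s['eef_pos'];C=cal('side');grab('side','s16');grab('scene','sc16')
R=cv2.Rodrigues(np.array([0,0,-.155]))[0]
for deg in(11,15,23):
    a=np.radians(deg)
    P=lambda x,y,z:T+R@np.array([x*np.cos(a)-(z-90)*np.sin(a),y,48.5+x*np.sin(a)+(z-90)*np.cos(a)])
    for n in('side','scene'):
        q=proj(cal(n),[P(-14,18,40),P(-14,18,75),P(14,18,40)]);d=q[0]-q[1];e=q[2]-q[0];print(n,deg,q[0],'z ang',np.degrees(np.arctan2(d[1],d[0]))%180,'x ang',np.degrees(np.arctan2(e[1],e[0]))%180)
E
python3 lsd.py s16 275 280
```

```text
33.475 [517.30742845 301.92214933  74.93871004] [ 3.13346841  0.00692912 -0.15628501]
side 11 [319.34206751 346.2400643 ] z ang 106.77870737069988 x ang 24.210766337032936
scene 11 [402.79808372 169.36829563] z ang 92.26564310536394 x ang 42.77250777484672
side 15 [317.28961767 345.61785513] z ang 114.05105294500032 x ang 26.297068258582158
scene 15 [403.67803048 170.48800731] z ang 89.4552541611551 x ang 39.61764769697322
side 23 [313.19263577 344.11304623] z ang 128.64821684741005 x ang 30.45623373939705
scene 23 [405.49260455 172.51355577] z ang 84.40357111794673 x ang 32.3272800543052
313.8,323.2 -> 274.9,311.0 ang 17.5 len 40.8
292.1,281.0 -> 321.2,289.5 ang 16.2 len 30.3
282.0,351.0 -> 308.6,359.8 ang 18.3 len 28.0
286.6,348.9 -> 297.9,327.2 ang 117.5 len 24.5
293.1,312.6 -> 313.0,318.8 ang 17.3 len 20.9
274.8,320.0 -> 293.7,325.8 ang 17.1 len 19.8
326.5,341.9 -> 318.1,359.7 ang 115.2 len 19.7
295.7,337.8 -> 312.8,346.9 ang 28.1 len 19.3
333.1,360.0 -> 340.5,343.2 ang 113.8 len 18.4
318.7,341.0 -> 310.0,356.6 ang 119.0 len 17.9
309.5,357.2 -> 294.9,350.4 ang 25.0 len 16.1
340.2,342.4 -> 325.4,337.5 ang 18.4 len 15.6
317.2,350.4 -> 323.4,336.9 ang 114.8 len 14.8
326.5,334.5 -> 330.3,320.9 ang 105.8 len 14.1
324.4,308.2 -> 317.7,320.5 ang 118.5 len 14.0
288.5,325.6 -> 282.0,337.8 ang 118.5 len 13.8
331.1,320.6 -> 344.6,323.0 ang 10.2 len 13.7
344.6,321.0 -> 331.7,318.7 ang 9.8 len 13.1
300.5,327.5 -> 294.8,337.8 ang 118.6 len 11.8
334.8,298.9 -> 329.8,309.4 ang 115.2 len 11.6
326.1,287.0 -> 321.1,297.5 ang 115.4 len 11.6
312.4,359.9 -> 317.3,350.3 ang 117.2 len 10.8
313.7,346.0 -> 318.0,337.4 ang 116.2 len 9.6
280.9,339.4 -> 276.3,347.7 ang 119.4 len 9.4
322.3,288.2 -> 326.0,279.9 ang 114.5 len 9.2
278.8,359.6 -> 278.4,350.5 ang 87.5 len 9.1
328.1,322.0 -> 325.5,330.6 ang 106.6 len 9.0
333.2,288.1 -> 336.9,280.1 ang 115.3 len 8.8
```

Fits now give about 18° tilt, so the grip pivot must be higher on the handle than I assumed (~105 mm). I'll drag about 10 mm more.

```bash
python3 -m handwheel '[[-0.003,0,0,0],[-0.006,0,0.001,0],[-0.009,0,0.001,0],[-0.010,0,0.001,0],[-0.010,0,0.001,0]]' 1 8| grep -E 'pos|force'
python3 - <<'E'
from h import *
s=read_state();T=s['eef_pos'];print(s['clock'],s['eef_rot']);C=cal('side');grab('side','s17')
R=cv2.Rodrigues(np.array([0,0,-.155]))[0]
for deg in(18,20,22,24,26):
    a=np.radians(deg)
    P=lambda x,y,z:T+R@np.array([x*np.cos(a)-(z-105)*np.sin(a),y,63.5+x*np.sin(a)+(z-105)*np.cos(a)])
    q=proj(C,[P(-14,18,40),P(-14,18,75),P(14,18,40)]);d=q[0]-q[1];e=q[2]-q[0];print(deg,q[0],'z ang',np.degrees(np.arctan2(d[1],d[0]))%180,'x ang',np.degrees(np.arctan2(e[1],e[0]))%180)
E
python3 lsd.py s17 275 280 | head -22
```

```text
eef_pos: [507.2, 303.4, 73.9]
wrist_force: [0.8, -0.2, -1.0]
34.2 [ 3.1331064   0.00750743 -0.15624815]
18 [318.92413358 346.19926142] z ang 120.13395453327945 x ang 27.84661684886578
20 [317.61205433 345.66856264] z ang 123.73133066135973 x ang 28.88719697154434
22 [316.30640661 345.11225255] z ang 127.2919377276029 x ang 29.93007523508004
24 [315.00847359 344.5309233 ] z ang 130.79792795642717 x ang 30.97687459815498
26 [313.7195284  343.92518433] z ang 134.23334885597995 x ang 32.02923726292954
322.2,326.4 -> 277.7,312.3 ang 17.5 len 46.7
298.8,283.5 -> 328.4,292.1 ang 16.3 len 30.9
282.0,351.1 -> 308.6,359.8 ang 18.2 len 28.0
286.2,349.2 -> 298.0,327.2 ang 118.3 len 24.9
312.5,360.1 -> 322.7,339.1 ang 115.9 len 23.3
309.0,357.1 -> 289.5,345.9 ang 30.0 len 22.5
326.3,342.4 -> 318.0,359.8 ang 115.3 len 19.3
333.2,359.9 -> 340.9,342.2 ang 113.4 len 19.2
297.5,337.5 -> 313.9,347.2 ang 30.7 len 19.0
288.9,325.0 -> 282.0,337.8 ang 118.6 len 14.6
331.3,310.7 -> 325.2,323.9 ang 114.7 len 14.6
340.3,342.4 -> 327.3,338.3 ang 17.5 len 13.6
320.9,338.2 -> 314.9,350.0 ang 117.0 len 13.3
279.8,287.2 -> 292.7,289.3 ang 9.1 len 13.0
293.0,287.4 -> 280.8,285.4 ang 9.4 len 12.3
329.3,290.3 -> 334.4,279.7 ang 115.6 len 11.8
338.4,279.7 -> 332.9,289.7 ang 118.5 len 11.4
280.9,339.4 -> 275.9,348.6 ang 119.1 len 10.5
311.3,318.9 -> 321.3,321.8 ang 16.3 len 10.4
281.2,322.5 -> 290.6,325.1 ang 15.1 len 9.8
335.5,321.5 -> 344.6,323.0 ang 9.4 len 9.3
297.3,314.3 -> 306.0,317.1 ang 18.0 len 9.1
```

```bash
python3 -m handwheel '[[0,0,0,0],[0.003,0,-0.03,0],[0.004,0,-0.08,0],[0.004,0,-0.13,0],[0.004,0,-0.15,0]]' 1 30| grep -E 'clock|pos|force'; python3 -m handwheel '[[0.005,0.04,0,0],[0.014,0.1,0,-3],[0.022,0.16,0,-6],[0.031,0.22,0,-12.2],[0.038,0.27,0,-12.2]]'| grep -E 'pos'; python3 -m handwheel '[[0,0.02,0,0],[0,0.03,0,0],[0,0.03,0,0]]'| grep -E 'clock|pos|force'
python3 -c "
from h import *
s=read_state();T=s['eef_pos'];y=s['eef_rot'][2];d=np.array([504.4,-11.8])-T[:2];print(T,s['eef_rot'],np.cos(y)*d[0]+np.sin(y)*d[1],np.sin(y)*d[0]-np.cos(y)*d[1])"
```

```text
clock: 34.88
eef_pos: [513.0, 304.2, 227.0]
wrist_force: [0.4, 1.3, -1.1]
eef_pos: [508.0, 29.6, 228.6]
clock: 35.88
eef_pos: [509.7, -0.2, 228.6]
wrist_force: [0.6, 0.5, -1.4]
[ 5.09695972e+02 -1.69425617e-01  2.28638043e+02] [3.13703603 0.00651599 0.05747035] -5.955273834885034 11.307178847676353
```

```bash
python3 -m handwheel '[[-0.003,0.005,0.03,0],[-0.006,0.0113,0.06,0],[-0.006,0.0113,0.073,0],[-0.006,0.0113,0.075,0],[-0.006,0.0113,0.075,0]]' 1 8| grep -E 'pos|force'; python3 -m handwheel '[[0.002,0,0.005,0],[0.003,0,0.008,0],[0.0045,0,0.011,0],[0.0045,0,0.011,0]]'| grep -E 'pos|force'; python3 -m handwheel '[[0.0005,0,0.001,0],[0.0008,0,0.002,0],[0.0008,0,0.002,0]]'| grep -E 'clock|pos|force'
```

```text
eef_pos: [504.4, -11.7, 154.6]
wrist_force: [0.3, 0.5, -2.1]
eef_pos: [508.8, -11.5, 143.4]
wrist_force: [0.3, -0.5, -1.6]
clock: 37.38
eef_pos: [509.6, -11.5, 141.3]
wrist_force: [0.1, 0.2, -0.6]
```

```bash
for i in 1 2 3; do python3 -m handwheel '[[0.0003,0,0.0008,0],[0.0006,0,0.0015,0],[0.0006,0,0.0015,0]]'| grep -E 'clock|pos|force'; done
```

```text
clock: 37.75
eef_pos: [510.2, -11.5, 139.7]
wrist_force: [-0.2, -0.0, -2.0]
clock: 38.12
eef_pos: [510.7, -11.4, 138.2]
wrist_force: [0.1, 0.5, -1.5]
clock: 38.5
eef_pos: [511.3, -11.4, 136.6]
wrist_force: [0.5, -0.1, -1.4]
```

```bash
for i in 1 2 3; do python3 -m handwheel '[[0.0002,0,0.0005,0],[0.0004,0,0.001,0],[0.0004,0,0.001,0]]'| grep -E 'clock|pos|force'; done
```

```text
clock: 38.88
eef_pos: [511.7, -11.4, 135.5]
wrist_force: [0.3, 0.5, -1.0]
clock: 39.25
eef_pos: [512.1, -11.4, 134.5]
wrist_force: [0.3, -0.6, -1.7]
clock: 39.62
eef_pos: [512.5, -11.4, 133.6]
wrist_force: [-1.2, -0.2, 1.6]
```

```bash
for i in 1 2; do python3 -m handwheel '[[0.0002,0,0.0005,0],[0.0002,0,0.0005,0],[0.0002,0,0.0005,0]]'| grep -E 'clock|pos|force'; done
python3 - <<'E'
from h import *
s=read_state();T=s['eef_pos'];print(s['moment']);C=cal('side');grab('side','s18');grab('scene','sc18')
R=cv2.Rodrigues(np.array([0,0,.06]))[0]
for n in('side','scene'):
  for deg in(18,20,22,24,26):
    a=np.radians(deg)
    P=lambda x,y,z:T+R@np.array([x*np.cos(a)-(z-105)*np.sin(a),y,63.5+x*np.sin(a)+(z-105)*np.cos(a)])
    q=proj(cal(n),[P(-14,18,40),P(-14,18,75),P(14,18,40),P(0,0,0),P(-20,23,0),P(20,23,0)]);d=q[0]-q[1];e=q[2]-q[0];print(n,deg,q[0],'z ang',np.degrees(np.arctan2(d[1],d[0]))%180,'x ang',np.degrees(np.arctan2(e[1],e[0]))%180,q[4:].round(1).tolist())
E
python3 lsd.py s18 320 140 | head -30
```

```text
clock: 40.0
eef_pos: [512.8, -11.4, 133.6]
wrist_force: [-2.1, -0.6, 5.5]
clock: 40.38
eef_pos: [513.2, -11.4, 133.6]
wrist_force: [-2.3, -0.2, 5.8]
[0.13438854 0.60661339 0.04351447]
side 18 [352.88677958 199.9802305 ] z ang 114.576950526116 x ang 19.1695035464966 [[349.0, 216.3], [330.8, 210.0]]
side 20 [351.75586384 199.77240577] z ang 116.95133196785545 x ang 20.756692661604745 [[347.2, 216.0], [329.2, 209.2]]
side 22 [350.63146324 199.53390816] z ang 119.30656803651371 x ang 22.351974411175377 [[345.4, 215.5], [327.7, 208.3]]
side 24 [349.51475002 199.26499336] z ang 121.64067766821219 x ang 23.956565648170027 [[343.7, 215.1], [326.2, 207.4]]
side 26 [348.40688945 198.96594344] z ang 123.951890611565 x ang 25.57168306568701 [[342.0, 214.6], [324.7, 206.5]]
scene 18 [287.82738474 226.45634747] z ang 69.06350715703033 x ang 37.19180552907553 [[293.6, 238.2], [305.3, 247.3]]
scene 20 [288.55568875 227.12796686] z ang 68.16982131781009 x ang 36.0144709897366 [[294.7, 239.2], [306.3, 247.9]]
scene 22 [289.27883411 227.77485549] z ang 67.31507414294913 x ang 34.75813388692348 [[295.9,
[... 815 characters left out ...]
354.9,206.5 ang 100.6 len 13.4
388.1,191.4 -> 385.3,204.5 ang 102.0 len 13.4
387.1,205.5 -> 389.4,192.4 ang 99.9 len 13.3
374.4,164.0 -> 375.4,152.3 ang 95.2 len 11.7
368.9,179.0 -> 371.9,168.6 ang 106.0 len 10.9
321.4,153.1 -> 331.4,152.9 ang 178.9 len 10.0
364.8,187.3 -> 362.3,196.6 ang 104.9 len 9.7
359.0,208.3 -> 356.6,217.6 ang 104.8 len 9.6
350.9,196.3 -> 356.3,188.3 ang 123.9 len 9.6
351.9,174.0 -> 352.8,164.5 ang 95.1 len 9.5
341.7,144.4 -> 351.1,144.5 ang 0.8 len 9.4
377.1,209.5 -> 378.5,200.5 ang 98.8 len 9.1
365.2,146.5 -> 374.2,146.8 ang 2.3 len 9.0
358.4,217.5 -> 360.9,209.1 ang 106.5 len 8.7
321.3,210.0 -> 323.4,201.6 ang 104.2 len 8.6
320.1,160.7 -> 328.6,161.6 ang 5.9 len 8.6
```

```bash
for i in 1 2 3; do python3 -m handwheel '[[0.0002,0,0.0006,0],[0.0002,0,0.0006,0],[0.0002,0,0.0006,0]]' 1 4| grep -E 'clock|pos|force'; done
python3 -c "
from h import *
s=read_state();print(s['moment']);grab('side','s19');grab('scene','sc19')"
python3 lsd.py s19 320 140 | awk '{split($1,a,",")} 1' | grep -E '^(33|34|35)' | head -14
```

```text
clock: 40.85
eef_pos: [513.7, -11.4, 133.6]
wrist_force: [-1.3, 0.6, 4.3]
clock: 41.22
eef_pos: [514.3, -11.4, 133.6]
wrist_force: [-2.2, 1.0, 4.6]
clock: 41.6
eef_pos: [514.8, -11.4, 133.6]
wrist_force: [-1.7, 0.5, 6.5]
[0.14394131 0.35372884 0.0427709 ]
343.3,219.6 -> 322.2,210.9 ang 22.3 len 22.8
353.9,201.2 -> 350.5,219.6 ang 100.5 len 18.7
359.9,205.1 -> 376.1,207.7 ang 9.1 len 16.3
334.8,196.1 -> 348.5,202.2 ang 23.8 len 15.1
334.8,156.5 -> 320.1,155.0 ang 5.9 len 14.8
334.6,151.9 -> 320.0,150.5 ang 5.5 len 14.6
337.8,183.2 -> 333.8,197.2 ang 106.1 len 14.6
330.2,178.5 -> 342.4,179.1 ang 3.1 len 12.2
359.0,208.3 -> 356.5,217.8 ang 104.6 len 9.8
350.9,174.8 -> 351.9,166.1 ang 96.3 len 8.8
351.2,195.5 -> 355.9,188.1 ang 122.5 len 8.7
352.5,219.7 -> 353.9,212.1 ang 100.2 len 7.7
```

Head and handle fits show about 1.5° too much tilt remaining. The nose stays put while the programmer turns as the tool goes +x, so I'll keep easing +x until it bottoms out flush.

```bash
for i in 1 2 3 4; do python3 -m handwheel '[[0.0004,0,0.0005,0],[0.0008,0,0.0005,0],[0.0008,0,0.0005,0]]' 1 4| grep -E 'clock|pos|force'; python3 -c "
from h import *
print('M',read_state()['moment'])"; done
python3 -c "
from h import *
grab('side','s20');grab('scene','sc20')"
python3 lsd.py s20 320 140 | grep -E '^(33|34|35)' | head -14
```

```text
clock: 42.08
eef_pos: [515.8, -11.3, 133.6]
wrist_force: [-2.4, -0.3, 5.3]
M [0.08701909 0.46170176 0.00861362]
clock: 42.45
eef_pos: [516.7, -11.4, 133.5]
wrist_force: [-4.6, 0.1, 4.6]
M [0.05619512 0.64799485 0.04163937]
clock: 42.82
eef_pos: [517.4, -11.4, 133.4]
wrist_force: [-4.3, -0.5, 4.7]
M [-0.05600123  0.75271154  0.02084276]
clock: 43.2
eef_pos: [518.2, -11.4, 133.2]
wrist_force: [-4.8, -0.0, 4.6]
M [0.02285422 0.62823321 0.05777208]
343.3,219.6 -> 322.2,210.9 ang 22.4 len 22.8
353.9,201.2 -> 350.5,219.6 ang 100.5 len 18.7
334.4,196.1 -> 348.9,202.1 ang 22.7 len 15.7
337.5,183.0 -> 333.6,196.8 ang 105.5 len 14.3
333.3,156.4 -> 320.1,155.0 ang 6.1 len 13.2
332.1,151.5 -> 320.1,150.6 ang 4.3 len 12.1
359.1,208.3 -> 356.0,219.7 ang 105.2 len 11.8
330.5,178.5 -> 342.0,179.0 ang 2.5 len 11.6
357.8,219.6 -> 360.9,208.9 ang 106.1 len 11.2
347.0,144.9 -> 357.4,146.0 ang 6.2 len 10.4
350.0,196.5 -> 355.0,188.3 ang 121.4 len 9.6
352.4,219.7 -> 353.9,212.1 ang 100.9 len 7.7
336.4,165.1 -> 328.9,165.0 ang 0.6 len 7.5
```

Force direction changed at x≈516.7, which is the expected sign of bottoming out. The head line is now parallel to the pad edge (22.7° vs 22.4°). Next I'll press along the normal with a light grip to seat it, then firm up the grip.

```bash
python3 -m handwheel '[[-0.0003,0,0.0006,0],[-0.0003,0,0.0006,0],[-0.0003,0,0.0006,0]]' 1 4| grep -E 'clock|pos|force';  python3 -m handwheel '[[0.0002,0,0.0007,0],[0.0002,0,0.0007,0],[0.0002,0,0.0007,0]]' 1 3.5| grep -E 'clock|pos|force'; python3 -m handwheel '[[0.0001,0,0.0005,0],[0.0001,0,0.0005,0],[0.0001,0,0.0005,0],[0.0001,0,0.0005,0]]' 1 10| grep -E 'clock|pos|rot|force|gap'
python3 -c "
from h import *
grab('side','s21');grab('scene','sc21');s=read_state();print(s['wrist_force'],s['moment'],s['qd'].round(4))"
python3 lsd.py s21 320 140 | grep -E '^(33|34|35)' | head -12
```

```text
clock: 43.68
eef_pos: [517.9, -11.4, 132.8]
wrist_force: [-3.4, -0.4, 5.5]
clock: 44.05
eef_pos: [518.2, -11.4, 132.1]
wrist_force: [-2.6, -0.6, 4.7]
clock: 44.55
eef_pos: [518.3, -11.4, 132.1]
eef_rot: [3.136, -0.0, 0.058]
wrist_force: [-6.1, 0.1, 9.7]
finger_gap: 36.2
[-5.63985557 -0.15153882 10.1788858 ] [0.20489053 1.00326209 0.08036697] [-0.0009  0.0009 -0.0004 -0.0003 -0.0007 -0.0009]
343.6,219.7 -> 322.2,210.9 ang 22.4 len 23.1
353.9,201.2 -> 350.5,219.6 ang 100.5 len 18.7
334.5,196.2 -> 348.9,202.2 ang 22.7 len 15.6
337.7,182.9 -> 333.8,196.6 ang 105.6 len 14.2
333.3,156.3 -> 320.1,155.0 ang 6.0 len 13.2
330.2,178.5 -> 342.4,179.1 ang 2.5 len 12.2
332.1,151.5 -> 320.1,150.6 ang 4.2 len 12.1
352.4,219.7 -> 354.5,209.7 ang 101.5 len 10.2
358.9,208.6 -> 356.5,218.1 ang 104.2 len 9.9
339.5,144.6 -> 348.9,145.8 ang 7.5 len 9.5
358.4,217.5 -> 360.9,208.9 ang 106.0 len 8.9
358.0,146.2 -> 366.1,146.8 ang 4.3 len 8.2
```

```bash
python3 - <<'E'
from h import *
a,y=np.radians(22.4),np.radians(3.5)
R=cv2.Rodrigues(np.array([0,0,y]))[0]@cv2.Rodrigues(np.array([0,-a,0]))[0]
c=np.array([553.5,-8.9,100.5])
P=lambda *q:[c+R@np.array(p,float) for p in q]
for n in('side','scene'):
    C=cal(n);print(n,'pad corners',proj(C,P((-33,-35,0),(-33,35,0),(33,35,0),(33,-35,0))).round(1).tolist(),'head top edges +y',proj(C,P((-17,20,38),(17,20,38),(-17,-20,38),(17,-20,38),(-14,18,40),(14,18,40))).round(1).tolist())
print(P((0,0,0)),R[:,0])
im=cv2.imread('pics/sc21.png')[195:275,255:335];g=cv2.resize(cv2.cvtColor(im,6),None,fx=4,fy=4,interpolation=cv2.INTER_CUBIC)
for l in sorted(cv2.createLineSegmentDetector(1).detect(g)[0].reshape(-1,4),key=lambda l:-np.hypot(l[2]-l[0],l[3]-l[1]))[:22]:
    p=l/4; print(f'{p[0]+255:.1f},{p[1]+195:.1f} -> {p[2]+255:.1f},{p[3]+195:.1f} ang {np.degrees(np.arctan2(p[3]-p[1],p[2]-p[0]))%180:.1f}')
E
```

```text
side pad corners [[353.9, 200.4], [349.9, 221.4], [320.4, 209.3], [325.9, 188.7]] head top edges +y [[351.1, 201.2], [335.7, 194.7], [353.4, 189.3], [338.5, 183.0], [350.2, 199.3], [337.6, 194.0]]
scene pad corners [[269.5, 254.3], [297.3, 234.5], [316.3, 247.7], [287.6, 269.0]] head top edges +y [[289.8, 227.5], [299.7, 234.2], [273.3, 239.1], [282.8, 246.3], [289.5, 227.9], [297.6, 233.4]]
[array([553.5,  -8.9, 100.5])] [0.92282157 0.05644219 0.38107038]
317.3,248.5 -> 289.3,269.7 ang 142.9
319.6,246.9 -> 296.6,232.1 ang 32.7
289.1,269.5 -> 268.0,253.3 ang 37.6
296.6,207.3 -> 314.3,196.6 ang 148.9
285.5,248.5 -> 302.2,236.6 ang 144.5
270.0,258.8 -> 286.0,270.7 ang 36.6
309.2,225.1 -> 322.5,239.7 ang 47.8
324.2,238.9 -> 311.3,224.6 ang 48.0
275.1,226.0 -> 283.2,243.3 ang 64.9
309.2,222.4 -> 296.5,208.2 ang 48.0
315.4,196.8 -> 328.4,210.3 ang 46.2
325.7,213.1 -> 310.7,222.6 ang 147.6
302.2,238.0 -> 316.7,247.6 ang 33.4
265.7,250.3 -> 255.7,238.1 ang 50.8
255.3,240.3 -> 264.2,251.4 ang 51.1
298.3,212.9 -> 307.8,223.5 ang 48.1
318.4,240.3 -> 328.3,250.5 ang 45.8
289.8,214.7 -> 284.7,202.1 ang 67.9
323.6,274.7 -> 334.7,267.1 ang 145.6
297.9,233.7 -> 292.8,221.3 ang 67.7
275.1,241.2 -> 285.6,249.3 ang 37.8
334.8,257.1 -> 323.8,250.1 ang 32.3
```

The nose is flush but sits about 4 to 5 mm up-slope of the pad centre, as both views agree after removing their bias. It's in tolerance, but there's time to lift 3 mm, shift 4 mm down-slope and reseat.

```bash
python3 -m handwheel '[[-0.001,0,-0.003,0],[-0.003,0,-0.0025,0],[-0.0047,0,-0.0015,0],[-0.0042,0,0.0000,0],[-0.004,0,0.0005,0]]' 1 12| grep -E 'clock|pos|force'; for i in 1 2 3; do python3 -m handwheel '[[0.0002,0,0.0005,0],[0.0002,0,0.0005,0]]' 1 8| grep -E 'clock|pos|force'; done
```

```text
clock: 45.28
eef_pos: [514.3, -11.6, 131.3]
wrist_force: [0.5, -0.3, -1.9]
clock: 45.52
eef_pos: [514.5, -11.6, 130.8]
wrist_force: [0.2, 0.9, -0.4]
clock: 45.78
eef_pos: [514.7, -11.6, 130.7]
wrist_force: [-2.8, 0.4, 4.6]
clock: 46.02
eef_pos: [514.7, -11.6, 130.6]
wrist_force: [-5.6, -1.1, 7.7]
```

```bash
python3 -m handwheel '[[0,0,0.0006,0],[0,0,0.0006,0],[0,0,0.0006,0]]' 1 4| grep -E 'clock|pos|force'; python3 -m handwheel '[[0.0001,0,0.0006,0],[0.0001,0,0.0006,0],[0.0001,0,0.0006,0]]' 1 4| grep -E 'clock|pos|force'; python3 -m handwheel '[[0.0001,0,0.0004,0],[0.0001,0,0.0004,0],[0.0001,0,0.0004,0],[0.0001,0,0.0004,0],[0.0001,0,0.0004,0]]' 1 12| grep -E 'clock|pos|rot|force|gap'
python3 -c "
from h import *
grab('side','s22');grab('scene','sc22');s=read_state();print(s['wrist_force'],s['moment'],s['qd'].round(4))"
python3 lsd.py s22 320 140 | grep -E '^(33|34|35)' | head -12
```

```text
clock: 46.4
eef_pos: [514.9, -11.7, 130.5]
wrist_force: [-2.8, 0.9, 5.6]
clock: 46.78
eef_pos: [515.1, -11.7, 130.4]
wrist_force: [-2.6, -0.6, 5.7]
clock: 47.4
eef_pos: [515.2, -11.6, 130.4]
eef_rot: [3.136, -0.002, 0.058]
wrist_force: [-5.1, 0.1, 5.4]
finger_gap: 36.1
[-4.80380069  0.0313589   6.48884225] [0.16489925 0.86487832 0.08090911] [ 0.0012  0.0009 -0.0005  0.0004  0.0036  0.0012]
343.3,219.6 -> 322.2,210.9 ang 22.3 len 22.8
354.0,201.2 -> 350.5,219.6 ang 100.6 len 18.7
336.3,196.8 -> 350.5,203.0 ang 23.5 len 15.5
334.8,156.5 -> 320.1,155.0 ang 5.9 len 14.8
334.6,151.9 -> 320.0,150.4 ang 5.7 len 14.6
330.1,178.3 -> 344.6,179.6 ang 5.2 len 14.5
339.2,183.9 -> 336.3,194.8 ang 105.0 len 11.2
354.7,204.4 -> 365.7,205.8 ang 7.4 len 11.1
359.0,208.3 -> 356.5,217.9 ang 104.8 len 9.9
351.8,197.3 -> 356.8,189.7 ang 123.7 len 9.1
358.4,217.5 -> 360.8,209.1 ang 106.1 len 8.7
343.8,164.0 -> 352.0,164.7 ang 4.8 len 8.2
```

Still about 1° over-tilted (23.5° vs 22.7° when seated), so I'll ease +x as before.

```bash
for i in 1 2 3; do python3 -m handwheel '[[0.0004,0,0.0005,0],[0.0008,0,0.0005,0],[0.0008,0,0.0005,0]]' 1 4| grep -E 'clock|pos|force'; done; python3 -m handwheel '[[-0.0002,0,0.0006,0],[-0.0002,0,0.0006,0],[-0.0002,0,0.0006,0]]' 1 4| grep -E 'pos|force'
python3 -c "
from h import *
grab('side','s23')"
python3 lsd.py s23 320 140 | grep -E '^(33|34|35)' | head -12
```

```text
clock: 47.88
eef_pos: [516.0, -11.6, 130.3]
wrist_force: [-3.8, -0.4, 5.7]
clock: 48.25
eef_pos: [516.8, -11.6, 130.1]
wrist_force: [-3.0, 1.2, 5.5]
clock: 48.62
eef_pos: [517.6, -11.6, 129.9]
wrist_force: [-4.2, -1.0, 5.4]
eef_pos: [517.5, -11.6, 129.5]
wrist_force: [-4.3, -0.4, 5.2]
343.3,219.6 -> 322.4,211.0 ang 22.4 len 22.6
353.9,201.2 -> 350.5,219.6 ang 100.5 len 18.7
336.1,196.8 -> 350.6,202.8 ang 22.3 len 15.7
333.6,156.4 -> 320.1,154.9 ang 6.2 len 13.6
333.0,151.6 -> 320.1,150.5 ang 4.5 len 13.0
339.1,183.9 -> 336.2,194.9 ang 105.0 len 11.5
352.4,219.7 -> 354.4,209.6 ang 101.3 len 10.3
359.0,208.3 -> 356.5,217.8 ang 104.6 len 9.8
358.5,217.5 -> 360.8,209.0 ang 105.4 len 8.8
351.7,197.1 -> 356.6,189.9 ang 124.0 len 8.8
```

```bash
python3 -m handwheel '[[0.0002,0,0.0006,0],[0.0002,0,0.0006,0],[0.0002,0,0.0006,0]]' 1 4| grep -E 'clock|pos|force'; python3 -m handwheel '[[0,0,0.0003,0],[0,0,0.0003,0],[0,0,0.0003,0],[0,0,0.0003,0],[0,0,0.0003,0]]' 1 10| grep -E 'clock|pos|rot|force|gap'; python3 -c "
from h import *
grab('side','s24');s=read_state();print(s['wrist_force'],s['qd'].round(4))"
python3 lsd.py s24 320 140 | grep -E '^(33|34|35)' | head -4
```

```text
clock: 49.42
eef_pos: [517.7, -11.6, 129.0]
wrist_force: [-3.3, -0.4, 5.8]
clock: 50.05
eef_pos: [517.8, -11.6, 129.0]
eef_rot: [3.136, -0.003, 0.058]
wrist_force: [-4.6, 0.3, 7.1]
finger_gap: 36.1
[-4.2300585   0.51390536  7.68934378] [-0.0007 -0.0005  0.0008 -0.0004  0.001  -0.0015]
343.6,219.7 -> 322.2,210.9 ang 22.4 len 23.1
355.8,204.6 -> 376.1,207.6 ang 8.4 len 20.5
354.0,201.2 -> 350.5,219.6 ang 100.7 len 18.7
339.2,183.9 -> 335.4,197.6 ang 105.4 len 14.2
```

Steady at about 10 N contact, direction about 27° from vertical, and at rest. Handing in.

```bash
python3 lsd.py s24 320 140 | grep -E '^33[4-7]'; python3 -c "
from cell import manip; print(manip.sign_off())"
```

```text
335.2,196.4 -> 347.1,201.5 ang 23.2 len 12.9
the job is handed in; nothing more can be done
None
```

I read the tag, set the programmer on the reader pad and handed the job in at about 50 s. It was still gripped and pushing lightly. No verdict was reported, so what follows rests on my own measurements.

**How it went**
- **Grip:** the first grip was too high. Both fixed cameras put the fingertips about 35 mm above where the stated tool geometry has them. I set the programmer back in the dock and gripped it lower. That grip is still probably near 105 mm up from the nose, not the 80 to 95 mm asked for.
- **Tilting:** the moves cannot tilt the tool, so I turned the programmer in the jaws against the dock rim. The first tilt came out at about 11–12°, so it did not sit flush on the pad. I lifted off, tilted it again to about 23° at the dock, and reseated it.
- **Tag:** I held the nose roughly 25 mm above the disc for about 2.5 s and saw no contact.

**Last checks**
- **Push:** about 10 N (up to about 17 N at the first touch), with the arm at rest and the jaws at 36 mm on the handle.
- **Flush:** the programmer's head edge measured 22.3° against the reader's edge at 22.4° in the side view. The final shorter fit gave 23.2°. The handle edge read about 1–2° steeper, on a short noisy line.
- **Centring:** I shifted the nose about 4 mm down-slope to the middle of the pad. I estimate the remaining error at about 3 mm each way, since the two views disagreed by a few millimetres.
- **Reader:** its edge stayed in the same place in the side view throughout the pressing.
- **Not checked:** I took no final look at the tag, the keys or the other things on the counter. I noticed no contact with any of them.

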